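# Clip the order pad into its stand

### The arm

A 6-joint arm with a two-finger parallel gripper is mounted at the origin on a cart in front of the work surface, level with it; the furniture and walls round the work are solid. World frame = base frame: x ahead of the robot, y to its left, z up, the work surface at z = 0. Lengths are in m, angles in rad, forces in N, time in s.
With the tool pointing down it reaches from about 0.35 to 0.975 m from the base axis. Payload 4.9 kg.
Tool frame: the origin (TCP) lies midway between the tips of the shut fingers; the grasp point (between the pads) lies 19 mm behind it; x points along the fingers, y is the direction in which the jaws open and shut, and the axes are right-handed (so a half turn about x gives the same grasp; the last joint's range is limited). The gripper opens to 85 mm and grips with 20 to 120 N. Pads are 22 mm wide; open, the fingers measure 114 mm over their backs; the gripper's body (76 mm by 85 mm) begins 54 mm behind the grasp point. The pads swing forward as they close: fully open they stand 13 mm farther back than shut.
Start: joints at [-1.398, 0.053, 1.613, -0, 1.476, -0.119], TCP at [0.18, -0.599, 0.231] pointing down, gripper open.
Joint ranges: [-3.01, 3.01], [-1.01, 2.22], [0.06, 2.58], [-1.02, 4.17], [0.09, 2.62], [-3.14, 3.14]. Speed limits (rad/s): [2.57, 2.57, 3.14, 3.14, 3.14, 3.14].

### API

Orientations are given as a rotation vector (axis times angle).
In Python, from station import ctrl gives the robot as it stands.
- The arm moves only by the shell command python3 -m handwheel 'ROWS' [FORCE]. ROWS is JSON, a list of rows, each a list of 3 entries, a list of its own where there are three numbers: the finger opening in m, from 0 to 0.0854, then the shift along the tool's x, y, z in m, then the turn, a rotation vector about the tool's x, y, z in degrees. In form: [[claw, [dx, dy, dz], [ax, ay, az]], ...]. A call has 1 to 10 rows; each row shifts and turns the commanded pose from where the row before left it, along the tool's axes as they then stand; what a row does not reach is not made up. A row lasts 1/12 s, in which the tool goes at most 41.7 mm and 7.16 degrees, less where a joint would pass 70% of its speed; a pose out of reach is approached as far as the arm can. A call with a gripper value outside its range is refused whole. The fingers move at their own pace and stop on an object; FORCE is the grip in N (left out, the last holds). Time passes only in rows, so rows that do not move let the fingers close. It gives the time, the measured TCP pose, the force and the opening at its end, in the units of the state.
- ctrl.get_obs(): the state, without advancing time (a new reading comes with each control period).
- ctrl.get_image(name): name is "scene" or "top" or "wrist"; returns the picture (420x560x3 uint8, red, green, blue); there is no depth.
- ctrl.camera_params(name): a dict with "vertical_fov" (degrees; the focal length in pixels is half the picture's height over the tangent of half this angle, whatever the lens; pixels are square), "cx", "cy" (the principal point, pixels), "rvec" (rotation vector, rad) and "tvec" (3), from world to camera coordinates, as OpenCV has them; the wrist camera has in their place "T_tool_cam" (4x4, takes a point from camera to tool coordinates, whose origin is the TCP and whose axes are the tool frame's). Camera axes: x right, y down, z forward; pixel columns grow to the right and rows downward; lengths in m; the calibration is good to about 2 mm. A picture is of the moment at which its call begins: read the wrist's pose just before it. camera_params takes no time and is no camera call.
- ctrl.finish_job(): hands the job in, once; it reports no verdict.
Trained networks look in the newest picture that a camera, given by its name, has taken for a name from the list of things; names that differ only in an ending like _2 or _b are one class to them, and where a whole thing is asked for, a point or a joint stands for the part that bears it (a point fixed in the world has none). Each returns a list of dicts, best first, with "score" (0 to 1); they miss things now and then, are a little off and sometimes report something else, mostly with a low value. They report only what shows in the picture. A call takes as long as a camera call.
- ctrl.look_for(thing, camera): "box" ([centre column, centre row, width, height] in pixels, round what is visible of it).
- ctrl.silhouettes(thing, camera): "mask" (420x560 bool, what is visible of it) and "box" ([centre column, centre row, width, height] in pixels, round what is visible of it).
- ctrl.tip_of(thing, camera): "centre" ([row, column] in pixels: a listed point, or the origin of a listed thing).
The state is a dict: "t": time; "q": joint angles; "dq": joint speeds; "effort": joint torques, N m; "tool_pos": TCP position; "tool_rot": TCP orientation; "contact_force": force on the tool from outside, world axes, zero at the start; "wrist_torque": the same for the moment, N m; "opening": finger opening in m.
Only numpy, scipy, OpenCV 4.12 (cv2) and the standard library are available. Lean on these libraries where they do the work, as an engineer would, in place of code of your own. Each camera call takes 0.05 s, during which the arm holds its last target.

### The job

Lift the stand's spring clip until it stays open, slide the white block of order slips into the stand under the cover until you feel it press snug and gently against the hidden stop at the back, then bring the clip back down so that it bears on the block and holds it. Keep hold of the clip on the way down: do not let it snap shut or ram anything, and leave the other things on the counter alone.

Things in the scene. Friction and masses are not known exactly. Their poses are not given: they have to be found in the camera images.
- order_stand: Low dark wooden order-pad stand, fixed to the counter, 135 x 100 mm. Origin on the counter under the middle of the place for the block; +x points into the stand (to stop and hinge), z up. Deck 86 mm wide, top at z = 14 mm, from x = -60 mm (open front edge, the block goes in here) to x = +75 mm. Home, the block's middle is at x = -9 to +7 mm, as the stop is set.
- stand_mouth (a point): Middle of the stand's mouth, at its x = +26 mm, at deck height. Side rails 73 mm apart inside run from x = +22 to +74 mm, with flared lead-ins from x = +9 mm (about 86 mm apart there); rail tops up to z = 36 mm. A cover over x = +26 to +74 mm, underside at z = 31.5 mm, top at 36.5 mm, spans the rails, so the block only goes in by sliding along the deck.
- back_stop: Fixed carrier, under the cover, of the stand's adjustable stop: a hard bar 70 mm wide with a soft 2 mm felt facing (under 0.5 N). Origin fixed at the stand's x = +54 mm, deck height (z = 14 mm); it tells nothing of the setting. The bar is tight, its hard face anywhere from x = +41 to +57 mm, new each time and out of sight: find it by feel. Press the block on it with 3 to 10 N for a moment, well below 25 N.
- clip (a joint): Brass wire clip hinged on the stand. Angle in rad: 0 = down on the empty deck (start), about 0.25 = resting on the block, 2.0 = fully open, past upright. Over-centre spring, dead centre 1.2 rad: drives it shut below, open above, torque 0.25 Nm at either end, nil there (4 N at the handle); it snaps if let go midway. Its lip, an 8 mm wire 55 mm from the axis, presses on the block.
- clip_handle (a point): Middle of the clip's round wooden handle, 11 mm thick, 64 mm long, along the stand's y, 60 mm from the hinge axis. At angle 0 it is 55.5 mm to the stand's -x of and 23 mm above the axis; it rises and swings to +x with growing angle (2.0 rad: 44 mm to +x, 41 mm above). The lip is 50 mm from it (straight below when shut, towards -x when open). Pinch it from above; it turns between the fingers.
- clip_hinge (a point): Middle of the clip's hinge axis, fixed on the stand at x = +55 mm, z = 46 mm; the axis is the stand's y.
- order_block: White block of order slips, plain flat box 100 x 70 x 14 mm, 0.14 kg, lying flat on the counter. Origin at the middle of its underside, x along the 100 mm side; either end may go in first. Can be gripped across its 70 mm width.
- pen: Bystander: black pen, 138 mm long, lying flat.
- wax_stamp: Bystander: dark turned stamp standing upright, 25 mm across, 78 mm high.
- desk_bell: Bystander: counter bell with a bright dome, 72 mm across, 52 mm high.
- ribbon_spool: Bystander: ribbon reel lying flat, 64 mm across, 20 mm high.
- pay_terminal: Bystander: black card terminal with keys, 150 x 62 x 24 mm, lying flat.
- sample_dish: Bystander: small white dish with three squares, 67 mm across, 16 mm high.
- bar_0: Bystander: wrapped chocolate bar, 150 x 69 x 12 mm, lying flat (not the order block).

How it is judged:
By the outcome, as a careful person would: the job done as asked, in the order asked, and still so for the second after the job is handed in, with the robot touching nothing.
It also fails if it takes over 72 s, if anything falls off the work surface, if the arm or the gripper's body presses on something with over 40 N, if the wrist force passes 120 N, or if a joint passes its speed limit or range.

## Working session

There is one attempt and no reset: what is moved stays moved. The work goes in short steps, Python scripts to look and compute and a shell command to move; the robot and the scene stay as the last step left them, time stands still between calls to the robot, and variables do not carry over. Pictures are saved under pics/ and viewed, and the job is handed in when it is done.

```bash
ls; mkdir -p pics
cat > h.py <<'E'
import numpy as np, cv2
from station import ctrl
from scipy.spatial.transform import Rotation as R
def save(name,fn):
    im=ctrl.get_image(name); cv2.imwrite('pics/'+fn,im[:,:,::-1]); return im
def ray(cam,u,v):
    p=ctrl.camera_params(cam); f=210/np.tan(np.radians(p['vertical_fov'])/2)
    d=np.array([(u-p['cx'])/f,(v-p['cy'])/f,1.])
    if 'rvec' in p:
        Rm=R.from_rotvec(p['rvec']).as_matrix(); return -Rm.T@np.array(p['tvec']),Rm.T@d
    o=ctrl.get_obs(); T=np.array(p['T_tool_cam']); Rt=R.from_rotvec(o['tool_rot']).as_matrix()
    return Rt@T[:3,3]+np.array(o['tool_pos']),Rt@T[:3,:3]@d
def atz(cam,u,v,z):
    o,d=ray(cam,u,v); return o+d*(z-o[2])/d[2]
def tri(obs):
    A=np.zeros((3,3));b=np.zeros(3)
    for c,u,v in obs:
        o,d=ray(c,u,v);d=d/np.linalg.norm(d);M=np.eye(3)-np.outer(d,d);A+=M;b+=M@o
    return np.linalg.solve(A,b)
def proj(cam,P):
    p=ctrl.camera_params(cam); f=210/np.tan(np.radians(p['vertical_fov'])/2)
    if 'rvec' in p: X=R.from_rotvec(p['rvec']).as_matrix()@np.array(P)+np.array(p['tvec'])
    else:
        o=ctrl.get_obs(); T=np.array(p['T_tool_cam']); Rt=R.from_rotvec(o['tool_rot']).as_matrix()
        X=T[:3,:3].T@(Rt.T@(np.array(P)-o['tool_pos'])-T[:3,3])
    return [f*X[0]/X[2]+p['cx'],f*X[1]/X[2]+p['cy']]
E
python3 - <<'E'
from h import *
o=ctrl.get_obs(); print(o)
for c in ['scene','top','wrist']:
    save(c,c+'0.png'); print(c,ctrl.camera_params(c))
for c in ['scene','top']:
    for t in ['order_stand','order_block','clip','pen','wax_stamp','bar_0','desk_bell']:
        print(c,t,[(np.round(d['box']),round(d['score'],2)) for d in ctrl.look_for(t,c)][:3])
    for t in ['stand_mouth','back_stop','clip_handle','clip_hinge','order_stand','order_block']:
        print(c,t,[(np.round(d['centre'],1),round(d['score'],2)) for d in ctrl.tip_of(t,c)][:3])
E
```

```text
pics
{'t': 0.0, 'q': array([-1.39796180e+00,  5.33472772e-02,  1.61428790e+00,  3.06132014e-05,
        1.47603677e+00, -1.18995935e-01]), 'dq': array([ 3.30444741e-05, -8.80283346e-04,  8.88276053e-05,  1.29683055e-03,
        2.34851381e-04, -1.17936910e-05]), 'effort': array([-1.05766325e-03, -3.93688846e+01, -3.70176244e+01, -1.62584120e-04,
        7.06349572e-03, -1.86093146e-06]), 'tool_pos': array([ 0.17971812, -0.59794638,  0.23007263]), 'tool_rot': array([ 2.06552465,  0.30572029, -2.0655779 ]), 'contact_force': array([ 0.16414996, -0.27245883, -0.57699945]), 'wrist_torque': array([0.02855876, 0.00361702, 0.02371765]), 'opening': 0.08559711981882534}
scene {'vertical_fov': 57.4710186152782, 'cx': 283.24203943044745, 'cy': 212.4835714042786, 'rvec': array([ 0.99033301, -2.34848292,  1.17571118]), 'tvec': array([0.40546455, 0.24482359, 0.69011099])}
top {'vertical_fov': 45.22646317458574, 'cx': 279.0366744338836, 'cy': 213.8908132331803, 'rvec': array([ 2.11530718, -2.11522464,  0.21689976]), 'tvec': array([0.04448404, 0.50872994, 1.17611109])}
wrist {'vertical_fov': 58.46577
[... 1158 characters left out ...]
6.7]), 0.52)]
scene order_block [(array([282.8, 234.7]), 0.77)]
top order_stand [(array([317., 225.,  46.,  59.]), 0.56)]
top order_block [(array([194., 234.,  45.,  48.]), 0.62)]
top clip [(array([314., 218.,  47.,  24.]), 0.74)]
top pen [(array([264., 227.,   7.,  47.]), 0.56)]
top wax_stamp [(array([259., 174.,  12.,  12.]), 0.66)]
top bar_0 [(array([171., 167.,  33.,  56.]), 0.96)]
top desk_bell [(array([400., 230.,  28.,  26.]), 0.77)]
top stand_mouth [(array([218.4, 319.2]), 0.74)]
top back_stop []
top clip_handle [(array([225.3, 319.2]), 0.58)]
top clip_hinge [(array([202.9, 313.5]), 0.96)]
top order_stand [(array([229.5, 320.6]), 0.95)]
top order_block [(array([236.2, 193.9]), 0.75)]
```

View pics/scene0.png

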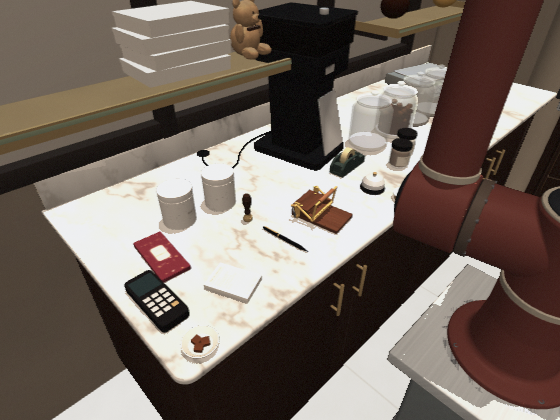

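View pics/top0.png

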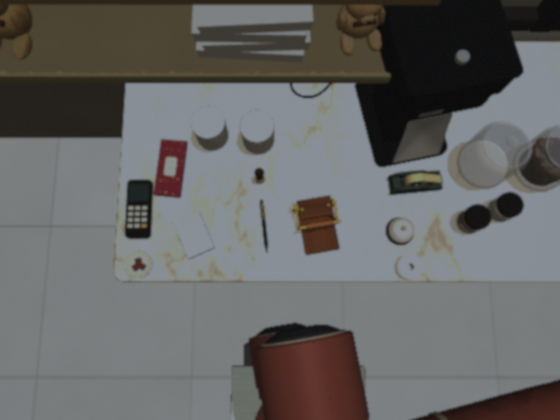

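Run:
```python
from h import *
print('hinge',tri([('scene',302.3,194),('top',313.5,202.9)]), atz('top',313.5,202.9,.046))
print('handle',tri([('scene',327.4,192.4),('top',319.2,225.3)]))
print('mouth',tri([('scene',317.9,207.2),('top',319.2,218.4)]),atz('top',319.2,218.4,.014))
print('stand',tri([('scene',323.1,214),('top',320.6,229.5)]),atz('top',320.6,229.5,0),atz('scene',323.1,214,0))
print('block',tri([('scene',234.7,282.8),('top',193.9,236.2)]),atz('top',193.9,236.2,0),atz('scene',234.7,282.8,0))
for t in ['order_block','pen','order_stand','bar_0']:
  for d in ctrl.silhouettes(t,'top')[:1]:
    c=max(cv2.findContours(d['mask'].astype('uint8'),0,2)[0],key=cv2.contourArea)
    zz=dict(order_block=.014,pen=.006,order_stand=.03,bar_0=.012)[t]
    r=cv2.boxPoints(cv2.minAreaRect(c)); P=np.array([atz('top',u,v,zz)[:2] for u,v in r]); print(t,d['score'],P.round(4).tolist(),P.mean(0),np.linalg.norm(P[1]-P[0]),np.linalg.norm(P[2]-P[1]),np.degrees(np.arctan2(*(P[1]-P[0])[::-1])))
im=cv2.imread('pics/top0.png')[120:320,120:440]; cv2.imwrite('pics/top0z.png',cv2.resize(im,None,fx=2.5,fy=2.5,interpolation=2))
im=cv2.imread('pics/scene0.png')[140:340,120:420]; cv2.imwrite('pics/scene0z.png',cv2.resize(im,None,fx=2.6,fy=2.6,interpolation=2))
```

```text
hinge [ 0.54021212 -0.03743933  0.05018609] [ 0.53751391 -0.04023181  0.046     ]
handle [ 0.47530413 -0.05015573  0.08212915]
mouth [ 0.5046677  -0.05546006  0.01881286] [ 0.50497087 -0.05626446  0.014     ]
stand [ 0.48207009 -0.05730603  0.00700872] [ 0.47916545 -0.06049513  0.        ] [ 0.4921384  -0.06256468  0.        ]
block [0.46101342 0.25767261 0.00515205] [0.46201314 0.25869691 0.        ] [0.46472406 0.25482116 0.        ]
order_block 0.78 [[0.4981, 0.3104], [0.5257, 0.2439], [0.4313, 0.204], [0.4046, 0.2697]] [0.46491721 0.25700398] 0.07194334207102994 0.10240604105628665 -67.47975593575933
order_stand 0.71 [[0.546, 0.0136], [0.5653, -0.0944], [0.4286, -0.1144], [0.4102, -0.0088]] [ 0.4875039 -0.0510135] 0.1096655521646404 0.13812996086944632 -79.87614485226327
bar_0 0.93 [[0.567, 0.3615], [0.7191, 0.3544], [0.7115, 0.2816], [0.5598, 0.2905]] [0.63937433 0.32200244] 0.15225562408211474 0.07313251247907053 -2.7063596398214766
```

View pics/top0z.png

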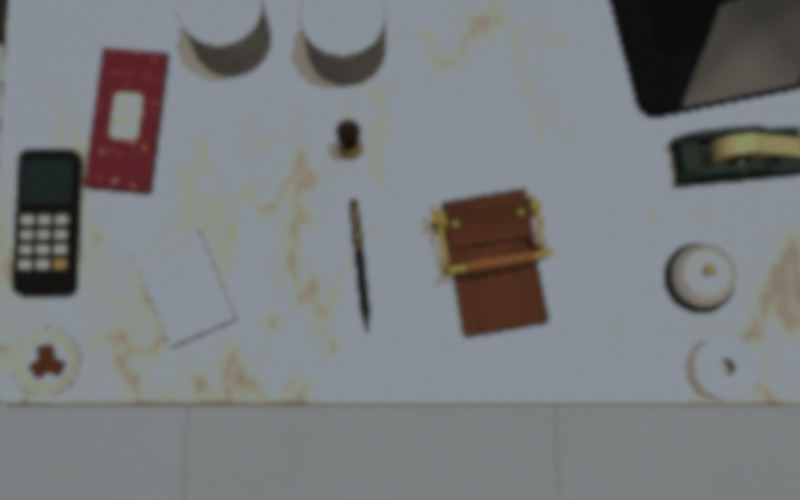

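View pics/scene0z.png

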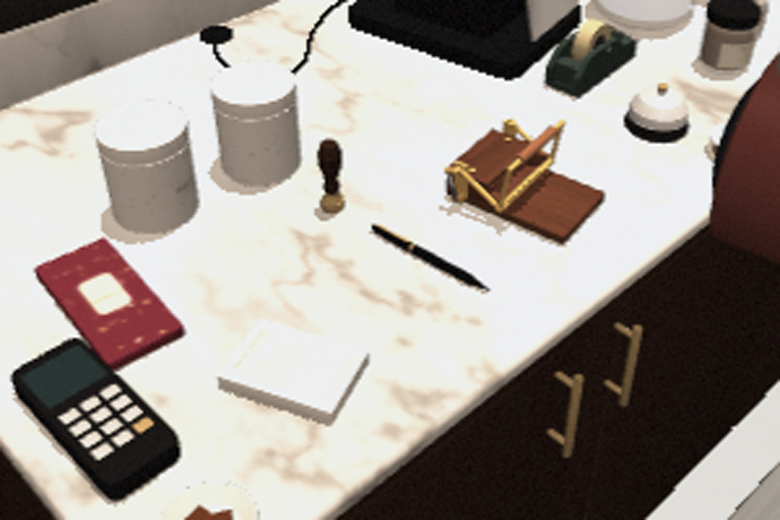

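```bash
cat >> h.py <<'E'
def plan(P,Rm,claw='',st=.035,sa=6.5,cur=None):
    """rows to world pose; tool axes columns"""
    o=ctrl.get_obs(); R0=R.from_rotvec(o['tool_rot']); p0=np.array(o['tool_pos'])
    if cur is not None: p0,R0=np.array(cur[0]),R.from_matrix(cur[1])
    dp=np.array(P)-p0; rv=(R0.inv()*R.from_matrix(Rm)).as_rotvec(degrees=True)
    n=max(1,int(np.ceil(max(np.linalg.norm(dp)/st,np.linalg.norm(rv)/sa))))
    print('n',n,'total dp tool',(R0.inv().apply(dp)*1000).round(1),'rv',rv.round(2))
    for i in range(n):
        Ri=R0*R.from_rotvec(rv*i/n,degrees=True)
        print([claw,(Ri.inv().apply(dp/n)).round(4).tolist(),(rv/n).round(2).tolist()])
def down(yaw_y):
    "tool x down; tool y axis at world yaw (deg)"
    a=np.radians(yaw_y); x=np.array([0,0,-1.]); y=np.array([np.cos(a),np.sin(a),0]); return np.stack([x,y,np.cross(x,y)],1)
E
python3 - <<'E'
from h import *
o=ctrl.get_obs(); print(R.from_rotvec(o['tool_rot']).as_matrix().round(3))
E
```

```text
[[ 0.     0.288 -0.958]
 [-0.    -0.958 -0.288]
 [-1.     0.    -0.   ]]
```

Run:
```python
from h import *
plan([0.505,-0.025,0.22],down(10))
```

```text
n 19 total dp tool [  11.3 -455.8 -476.5] rv [-83.28   0.    -0.  ]
['', [0.0006, -0.024, -0.0251], [-4.38, 0.0, -0.0]]
['', [0.0006, -0.022, -0.0268], [-4.38, 0.0, -0.0]]
['', [0.0006, -0.0199, -0.0284], [-4.38, 0.0, -0.0]]
['', [0.0006, -0.0177, -0.0299], [-4.38, 0.0, -0.0]]
['', [0.0006, -0.0153, -0.0311], [-4.38, 0.0, -0.0]]
['', [0.0006, -0.0129, -0.0322], [-4.38, 0.0, -0.0]]
['', [0.0006, -0.0104, -0.0331], [-4.38, 0.0, -0.0]]
['', [0.0006, -0.0078, -0.0338], [-4.38, 0.0, -0.0]]
['', [0.0006, -0.0052, -0.0343], [-4.38, 0.0, -0.0]]
['', [0.0006, -0.0026, -0.0346], [-4.38, 0.0, -0.0]]
['', [0.0006, 0.0001, -0.0347], [-4.38, 0.0, -0.0]]
['', [0.0006, 0.0027, -0.0346], [-4.38, 0.0, -0.0]]
['', [0.0006, 0.0054, -0.0343], [-4.38, 0.0, -0.0]]
['', [0.0006, 0.008, -0.0338], [-4.38, 0.0, -0.0]]
['', [0.0006, 0.0105, -0.0331], [-4.38, 0.0, -0.0]]
['', [0.0006, 0.013, -0.0322], [-4.38, 0.0, -0.0]]
['', [0.0006, 0.0154, -0.0311], [-4.38, 0.0, -0.0]]
['', [0.0006, 0.0178, -0.0298], [-4.38, 0.0, -0.0]]
['', [0.0006, 0.02, -0.0284], [-4.38, 0.0, -0.0]]
```

```bash
python3 -m handwheel '[[0.085,[0.0006,-0.024,-0.0251],[-4.38,0,0]],[0.085,[0.0006,-0.022,-0.0268],[-4.38,0,0]],[0.085,[0.0006,-0.0199,-0.0284],[-4.38,0,0]],[0.085,[0.0006,-0.0177,-0.0299],[-4.38,0,0]],[0.085,[0.0006,-0.0153,-0.0311],[-4.38,0,0]],[0.085,[0.0006,-0.0129,-0.0322],[-4.38,0,0]],[0.085,[0.0006,-0.0104,-0.0331],[-4.38,0,0]],[0.085,[0.0006,-0.0078,-0.0338],[-4.38,0,0]],[0.085,[0.0006,-0.0052,-0.0343],[-4.38,0,0]],[0.085,[0.0006,-0.0026,-0.0346],[-4.38,0,0]]]' 40
python3 -m handwheel '[[0.085,[0.0006,0.0001,-0.0347],[-4.38,0,0]],[0.085,[0.0006,0.0027,-0.0346],[-4.38,0,0]],[0.085,[0.0006,0.0054,-0.0343],[-4.38,0,0]],[0.085,[0.0006,0.008,-0.0338],[-4.38,0,0]],[0.085,[0.0006,0.0105,-0.0331],[-4.38,0,0]],[0.085,[0.0006,0.013,-0.0322],[-4.38,0,0]],[0.085,[0.0006,0.0154,-0.0311],[-4.38,0,0]],[0.085,[0.0006,0.0178,-0.0298],[-4.38,0,0]],[0.085,[0.0006,0.02,-0.0284],[-4.38,0,0]],[0.03,[0,0,0],[0,0,0]]]'
python3 - <<'E'
from h import *
save('wrist','w1.png'); o=ctrl.get_obs(); print(o['t'],o['tool_pos'],o['contact_force'])
for t in ['stand_mouth','back_stop','clip_handle','clip_hinge','order_stand']:
        print(t,[(np.round(d['centre'],1),round(d['score'],2)) for d in ctrl.tip_of(t,'wrist')][:3])
E
```

```text
t: 2.48
tool_pos: [0.3515, -0.2953, 0.2255]
tool_rot: [1.575, 0.922, -1.575]
contact_force: [0.1, -0.3, -0.1]
opening: 0.0851
t: 3.32
tool_pos: [0.5069, -0.0207, 0.22]
tool_rot: [1.076, 1.29, -1.073]
contact_force: [-0.4, 0.6, 0.3]
opening: 0.0748
3.3667 [ 0.50604087 -0.02276981  0.21987234] [ 0.10861649 -0.92381947 -0.04647073]
stand_mouth [(array([199.4, 276.1]), 0.78)]
back_stop [(array([215.2, 240.7]), 0.64), (array([198.1, 276.9]), 0.35)]
clip_handle [(array([216., 240.]), 0.71), (array([356.7, 222.7]), 0.28)]
clip_hinge [(array([209. , 304.7]), 0.64)]
order_stand [(array([194.2, 249.2]), 0.92), (array([200.9, 273.9]), 0.35)]
```

View pics/w1.png

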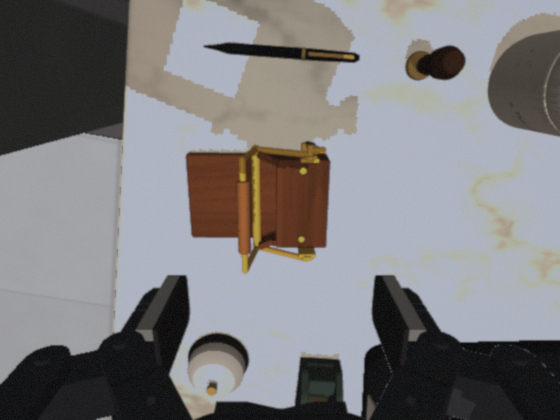

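Run:
```python
from h import *
from scipy.optimize import least_squares
im=cv2.imread('pics/w1.png')[130:280,170:350]; cv2.imwrite('pics/w1z.png',cv2.resize(im,None,fx=4.4,fy=4,interpolation=2))
# image left=-x world?; check
for u,v in [(187,153),(193,238)]: print(atz('wrist',u,v,.014))
for u,v in [(244,181),(245,253)]: print('h',atz('wrist',u,v,.069))
for u,v in [(313,152),(308,256),(310,204),(304.7,209)]: print('hinge',atz('wrist',u,v,.046))
print('origin',atz('wrist',249.2,194.2,0),'mouth',atz('wrist',276.1,199.4,.014))
```

```text
[ 0.41644529 -0.02474257  0.014     ]
[ 0.43031262 -0.11016636  0.014     ]
h [ 0.47566643 -0.02709757  0.069     ]
h [ 0.48547062 -0.09053906  0.069     ]
hinge [0.52868592 0.00164576 0.046     ]
hinge [ 0.54343609 -0.09501199  0.046     ]
hinge [ 0.53527506 -0.04448147  0.046     ]
hinge [ 0.53152711 -0.04990831  0.046     ]
origin [ 0.47915717 -0.05914299  0.        ] mouth [ 0.50623352 -0.05552063  0.014     ]
```

View pics/w1z.png

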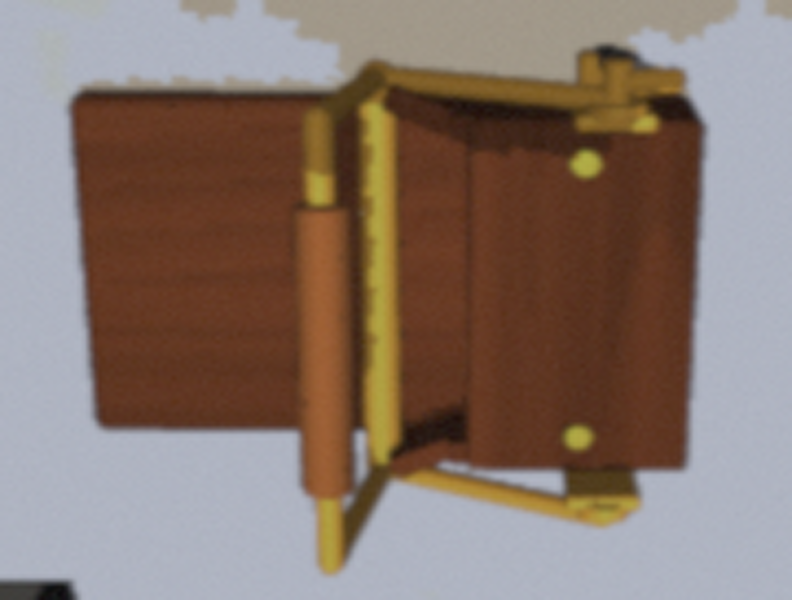

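Run:
```python
from h import *
print(ctrl.get_obs()['tool_pos'])
save('wrist','w2.png'); print(ctrl.get_obs()['tool_pos'])
im=cv2.imread('pics/w2.png')[130:280,170:350]; cv2.imwrite('pics/w2z.png',cv2.resize(im,None,fx=4.4,fy=4,interpolation=2))
```

```text
[ 0.50499956 -0.02611721  0.21996141]
[ 0.50499219 -0.02614293  0.21996896]
```

View pics/w2z.png

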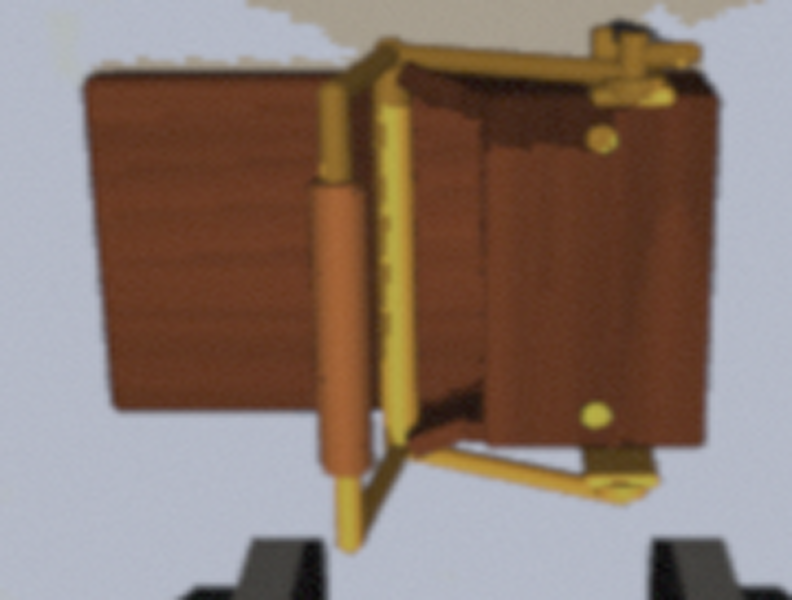

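Run:
```python
from h import *
from scipy.optimize import least_squares
U=lambda a,b:(170+a/4.4,130+b/4)
obs=[((86,73),(-60,43,14)),((115,410),(-60,-43,14)),((337,182),(-.5,32,69)),((345,474),(-.5,-32,69))]
o0=None
def f(p):
    c,s=np.cos(p[2]),np.sin(p[2]);r=[]
    for uv,X in obs:
        X=np.array(X)/1000;W=[p[0]+c*X[0]-s*X[1],p[1]+s*X[0]+c*X[1],X[2]]
        r+=list(np.array(proj('wrist',W))-U(*uv))
    return np.array(r)
s=least_squares(f,[.4815,-.058,.16]); print(s.x,np.degrees(s.x[2]),s.fun.round(2))
p=s.x;c,sn=np.cos(p[2]),np.sin(p[2])
W=lambda X:[p[0]+c*X[0]-sn*X[1],p[1]+sn*X[0]+c*X[1],X[2]]
for X in [(.055,0,.046),(-.0005,0,.069),(.074,.043,.0365),(.074,-.043,.0365),(.026,0,.0365)]:
    u=proj('wrist',W(X)); print(X,np.round(W(X),4),(u[0]-170)*4.4,(u[1]-130)*4)
```

```text
[ 0.48369264 -0.05330241  0.15775505] 9.038698527979568 [-0.77  0.27 -1.77  1.16  1.43 -0.32  0.69 -0.8 ]
(0.055, 0, 0.046) [ 0.538  -0.0447  0.046 ] 629.1426111478138 298.6631942424541
(-0.0005, 0, 0.069) [ 0.4832 -0.0534  0.069 ] 345.75405086946495 330.568771215437
(0.074, 0.043, 0.0365) [0.55   0.0008 0.0365] 729.2935427948318 100.14924268563425
(0.074, -0.043, 0.0365) [ 0.5635 -0.0841  0.0365] 705.0857601135498 458.31850264712693
(0.026, 0, 0.0365) [ 0.5094 -0.0492  0.0365] 485.78316905042306 283.88234516473176
```

Run:
```python
from h import *
print(ctrl.get_obs()['tool_pos'])
plan([.4832,-.0534,.12],down(9.04)); plan([.4832,-.0534,.05],down(9.04),cur=([.4832,-.0534,.12],down(9.04)))
```

```text
[ 0.50499219 -0.02614293  0.21996896]
n 4 total dp tool [100.  -26.1  23.1] rv [ 0.78  0.01 -0.  ]
['', [0.025, -0.0065, 0.0058], [0.19, 0.0, -0.0]]
['', [0.025, -0.0065, 0.0058], [0.19, 0.0, -0.0]]
['', [0.025, -0.0065, 0.0058], [0.19, 0.0, -0.0]]
['', [0.025, -0.0065, 0.0059], [0.19, 0.0, -0.0]]
n 2 total dp tool [70.  0.  0.] rv [0. 0. 0.]
['', [0.035, 0.0, 0.0], [0.0, 0.0, 0.0]]
['', [0.035, 0.0, 0.0], [0.0, 0.0, 0.0]]
```

```bash
python3 -m handwheel '[[0.03,[0.025,-0.0065,0.0058],[0.19,0,0]],[0.03,[0.025,-0.0065,0.0058],[0.19,0,0]],[0.03,[0.025,-0.0065,0.0058],[0.19,0,0]],[0.03,[0.025,-0.0065,0.0058],[0.19,0,0]],[0.03,[0,0,0],[0,0,0]],[0.03,[0,0,0],[0,0,0]]]'
python3 - <<'E'
from h import *
o=ctrl.get_obs();print(o['t'],o['tool_pos'],o['opening']);save('wrist','w3.png');save('scene','s3.png');print(ctrl.get_obs()['tool_pos'])
print(proj('wrist',[.4832,-.0534,.069]),[d['centre'] for d in ctrl.tip_of('clip_handle','wrist')])
im=cv2.imread('pics/s3.png')[120:270,220:420]; cv2.imwrite('pics/s3z.png',cv2.resize(im,None,fx=4,fy=4,interpolation=2))
E
```

```text
t: 4.17
tool_pos: [0.4823, -0.0528, 0.1189]
tool_rot: [1.092, 1.283, -1.093]
contact_force: [-0.5, -0.9, -0.6]
opening: 0.0301
4.1667 [ 0.4823015  -0.05284301  0.11885392] 0.030118334906737904
[ 0.4848208  -0.05285193  0.12189218]
[np.float64(276.70353525507454), np.float64(233.21379829027634)] [[235.3, 278.4], [197.3, 280.1]]
```

View pics/w3.png

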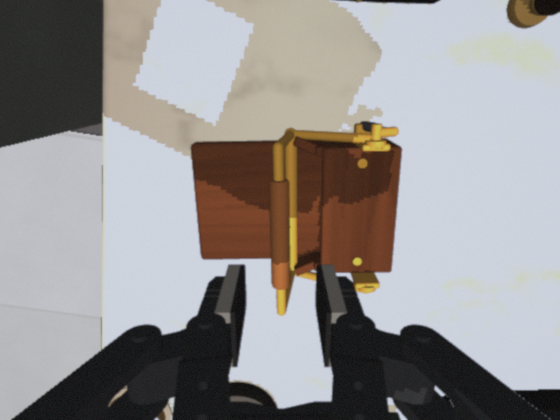

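View pics/s3z.png

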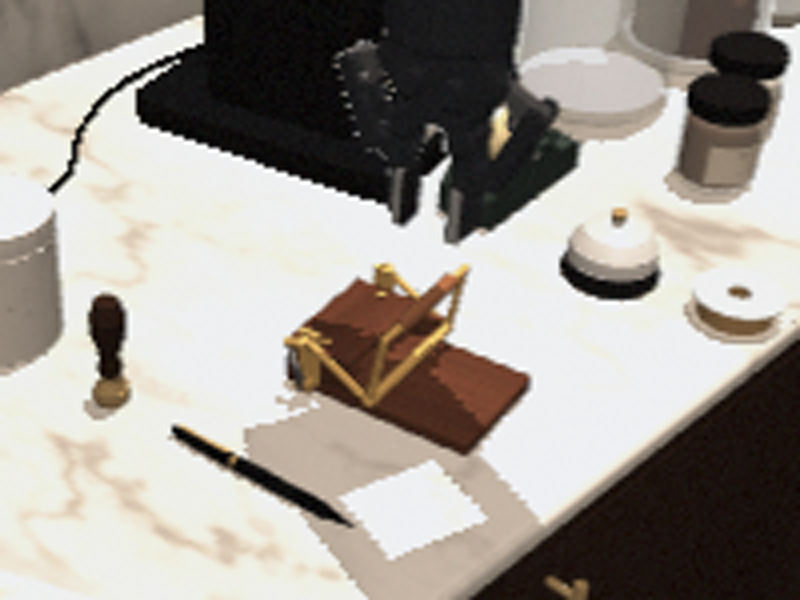

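```bash
python3 -m handwheel '[[0.03,[0.024,-0.0005,0],[0,0,0]],[0.03,[0.024,-0.0005,0],[0,0,0]],[0.03,[0.023,-0.0005,0],[0,0,0]],[0.03,[0,0,0],[0,0,0]],[0.03,[0,0,0],[0,0,0]]]' 40
python3 -m handwheel '[[0.005,[0,0,0],[0,0,0]],[0.005,[0,0,0],[0,0,0]],[0.005,[0,0,0],[0,0,0]],[0.005,[0,0,0],[0,0,0]],[0.005,[0,0,0],[0,0,0]]]' 40
python3 - <<'E'
from h import *
o=ctrl.get_obs();print(o['t'],o['tool_pos'],o['opening'],o['contact_force']);save('wrist','w4.png')
E
```

```text
t: 4.73
tool_pos: [0.4824, -0.0524, 0.0495]
tool_rot: [1.09, 1.281, -1.09]
contact_force: [0.2, 0.2, 0.9]
opening: 0.0301
t: 5.15
tool_pos: [0.4819, -0.0532, 0.0514]
tool_rot: [1.088, 1.282, -1.092]
contact_force: [-7.8, -0.7, 6.7]
opening: 0.0098
5.15 [ 0.48187422 -0.05324851  0.05140517] 0.009771301581998801 [-7.7544156  -0.72291739  6.66798236]
```

View pics/w4.png

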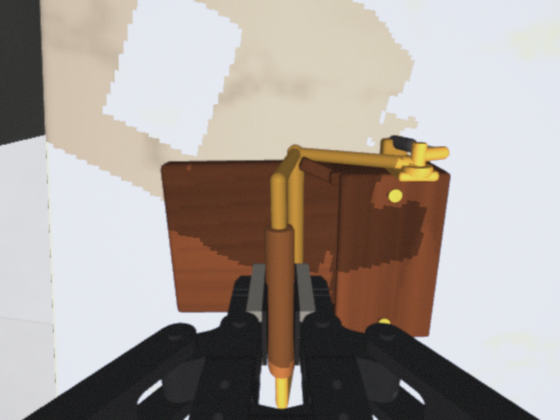

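```bash
cat >> h.py <<'E'
YAW=9.04
def tooltilt(lean,b=YAW):
    "lean deg: body toward +stand x; tool y along stand x"
    return down(b)@R.from_rotvec([0,0,-lean],degrees=True).as_matrix()
def hpos(th,hinge):
    phi=np.pi-np.arctan2(23,55.5)-th; r=np.hypot(23,55.5)/1000; a=np.radians(YAW)
    return np.array(hinge)+np.array([r*np.cos(phi)*np.cos(a),r*np.cos(phi)*np.sin(a),r*np.sin(phi)])
def arc(ths,hinge,off=.0185,leank=7.5,claw=.005):
    pr=None
    for th in ths:
        Rm=tooltilt(leank*th); P=hpos(th,hinge)+Rm[:,0]*off
        if pr is not None:
            d=pr[1].T@(P-pr[0]); rv=R.from_matrix(pr[1].T@Rm).as_rotvec(degrees=True)
            print(f'th {th:.2f} [{claw},[{d[0]:.4f},{d[1]:.4f},{d[2]:.4f}],[0,0,{rv[2]:.2f}]]',P.round(4))
        pr=(P,Rm)
E
python3 - <<'E'
from h import *
a=np.radians(YAW); h=np.array([.4817,-.0532,.069])+.0555*np.array([np.cos(a),np.sin(a),0])-[0,0,.023]
print(h); arc(np.arange(0,2.01,.1),h)
E
```

```text
[ 0.53651063 -0.04447962  0.046     ]
th 0.10 [0.005,[-0.0054,0.0023,0.0000],[0,0,-0.75]] [ 0.484  -0.0528  0.0559]
th 0.20 [0.005,[-0.0052,0.0028,-0.0000],[0,0,-0.75]] [ 0.4868 -0.0524  0.0611]
th 0.30 [0.005,[-0.0049,0.0032,0.0000],[0,0,-0.75]] [ 0.4901 -0.0519  0.0659]
th 0.40 [0.005,[-0.0046,0.0036,-0.0000],[0,0,-0.75]] [ 0.4939 -0.0513  0.0703]
th 0.50 [0.005,[-0.0042,0.0040,-0.0000],[0,0,-0.75]] [ 0.4981 -0.0506  0.0743]
th 0.60 [0.005,[-0.0038,0.0044,-0.0000],[0,0,-0.75]] [ 0.5027 -0.0499  0.0779]
th 0.70 [0.005,[-0.0034,0.0047,-0.0000],[0,0,-0.75]] [ 0.5076 -0.0491  0.0809]
th 0.80 [0.005,[-0.0030,0.0050,0.0000],[0,0,-0.75]] [ 0.5127 -0.0483  0.0834]
th 0.90 [0.005,[-0.0025,0.0052,-0.0000],[0,0,-0.75]] [ 0.5181 -0.0474  0.0854]
th 1.00 [0.005,[-0.0020,0.0054,-0.0000],[0,0,-0.75]] [ 0.5236 -0.0465  0.0868]
th 1.10 [0.005,[-0.0015,0.0056,0.0000],[0,0,-0.75]] [ 0.5293 -0.0456  0.0876]
th 1.20 [0.005,[-0.0010,0.0057,-0.0000],[0,0,-0.75]] [ 0.535  -0.0447  0.0878]
th 1.30 [0.005,[-0.0005,0.0057,-0.0000],[0,0,-0.75]] [ 0.5406 -0.0438  0.0874]
th 1.40 [0.005,[0.0000,0.0058,0.0000],[0,0,-0.75]] [ 0.5462 -0.0429  0.0864]
th 1.50 [0.005,[0.0005,0.0057,0.0000],[0,0,-0.75]] [ 0.5517 -0.0421  0.0848]
th 1.60 [0.005,[0.0010,0.0057,-0.0000],[0,0,-0.75]] [ 0.557  -0.0412  0.0827]
th 1.70 [0.005,[0.0016,0.0056,-0.0000],[0,0,-0.75]] [ 0.5621 -0.0404  0.08  ]
th 1.80 [0.005,[0.0021,0.0054,0.0000],[0,0,-0.75]] [ 0.5668 -0.0397  0.0768]
th 1.90 [0.005,[0.0025,0.0052,0.0000],[0,0,-0.75]] [ 0.5712 -0.039   0.0732]
th 2.00 [0.005,[0.0030,0.0050,-0.0000],[0,0,-0.75]] [ 0.5752 -0.0383  0.069 ]
```

```bash
python3 -m handwheel '[[0.005,[-0.0054,0.0020,0],[0,0,-0.75]],[0.005,[-0.0052,0.0026,0],[0,0,-0.75]],[0.005,[-0.0049,0.0032,0],[0,0,-0.75]],[0.005,[-0.0046,0.0036,0],[0,0,-0.75]]]' 
python3 -m handwheel '[[0.005,[0,0,0],[0,0,0]]]'
python3 -c "
from h import *
save('scene','s5.png');im=cv2.imread('pics/s5.png')[120:270,220:420]; cv2.imwrite('pics/s5z.png',cv2.resize(im,None,fx=4,fy=4,interpolation=2))"
```

```text
t: 5.53
tool_pos: [0.4906, -0.0516, 0.0688]
tool_rot: [1.055, 1.322, -1.137]
contact_force: [-11.5, -4.9, 1.3]
opening: 0.0094
t: 5.62
tool_pos: [0.4915, -0.0515, 0.0698]
tool_rot: [1.056, 1.322, -1.136]
contact_force: [-12.3, -4.8, 3.1]
opening: 0.0096
```

View pics/s5z.png

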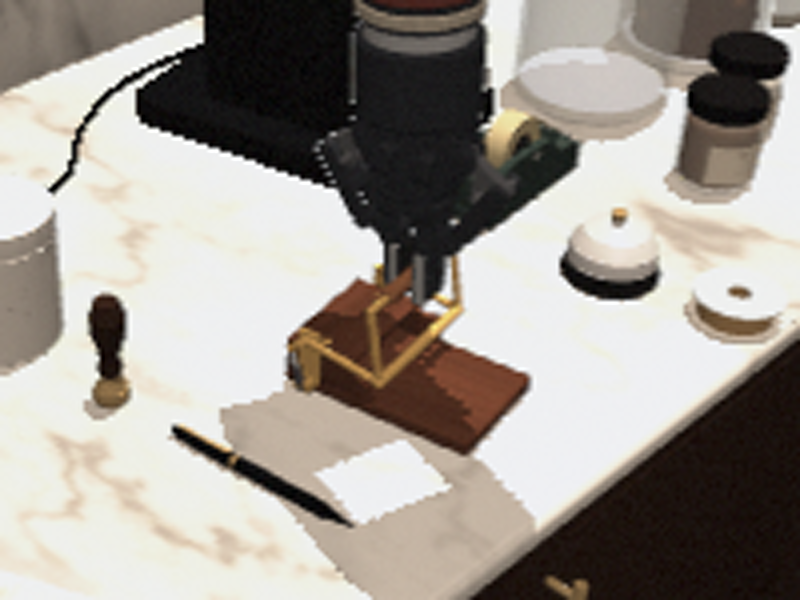

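```bash
python3 -m handwheel '[[0.005,[-0.0042,0.0025,0],[0,0,-0.75]],[0.005,[-0.0038,0.0034,0],[0,0,-0.75]],[0.005,[-0.0034,0.0042,0],[0,0,-0.75]],[0.005,[-0.0030,0.0050,0],[0,0,-0.75]]]' 
python3 -m handwheel '[[0.005,[-0.0025,0.0052,0],[0,0,-0.75]],[0.005,[-0.0020,0.0054,0],[0,0,-0.75]],[0.005,[-0.0015,0.0056,0],[0,0,-0.75]]]'
```

```text
t: 6.0
tool_pos: [0.5062, -0.049, 0.0837]
tool_rot: [1.025, 1.358, -1.177]
contact_force: [-18.8, -3.3, 14.7]
opening: 0.0093
t: 6.25
tool_pos: [0.5267, -0.0455, 0.0904]
tool_rot: [1.009, 1.377, -1.199]
contact_force: [-10.3, 0.9, 10.0]
opening: 0.0093
```

```bash
python3 -m handwheel '[[0.005,[-0.0020,0.0052,0],[0,0,-0.75]],[0.005,[-0.0015,0.0052,0],[0,0,-0.75]],[0.005,[-0.0005,0.0056,0],[0,0,-0.75]],[0.005,[0.0005,0.0057,0],[0,0,-0.75]]]'
python3 -m handwheel '[[0.005,[0.0010,0.0057,0],[0,0,-0.75]],[0.005,[0.0016,0.0056,0],[0,0,-0.75]]]'
```

```text
t: 6.58
tool_pos: [0.5498, -0.0415, 0.0891]
tool_rot: [0.981, 1.408, -1.233]
contact_force: [-0.5, 2.6, 4.9]
opening: 0.009
t: 6.75
tool_pos: [0.5608, -0.0396, 0.0835]
tool_rot: [0.966, 1.424, -1.251]
contact_force: [2.1, 3.9, 8.1]
opening: 0.0097
```

```bash
python3 -m handwheel '[[0.005,[0.0021,0.0054,0],[0,0,-0.75]],[0.005,[0.0025,0.0052,0],[0,0,-0.75]],[0.005,[0,0,0],[0,0,0]]]'
python3 -m handwheel '[[0.005,[0.0015,0.0025,0],[0,0,-0.4]],[0.005,[0.0015,0.0025,0],[0,0,-0.35]],[0.005,[0,0,0],[0,0,0]]]'
python3 -c "
from h import *
save('wrist','w6.png');save('scene','s6.png');im=cv2.imread('pics/s6.png')[120:270,220:420]; cv2.imwrite('pics/s6z.png',cv2.resize(im,None,fx=4,fy=4,interpolation=2))"
```

```text
t: 7.0
tool_pos: [0.5709, -0.0377, 0.0751]
tool_rot: [0.952, 1.441, -1.269]
contact_force: [4.8, 5.3, 3.2]
opening: 0.0092
t: 7.25
tool_pos: [0.5744, -0.0371, 0.0712]
tool_rot: [0.943, 1.449, -1.279]
contact_force: [4.7, 5.0, 4.1]
opening: 0.0096
```

View pics/s6z.png

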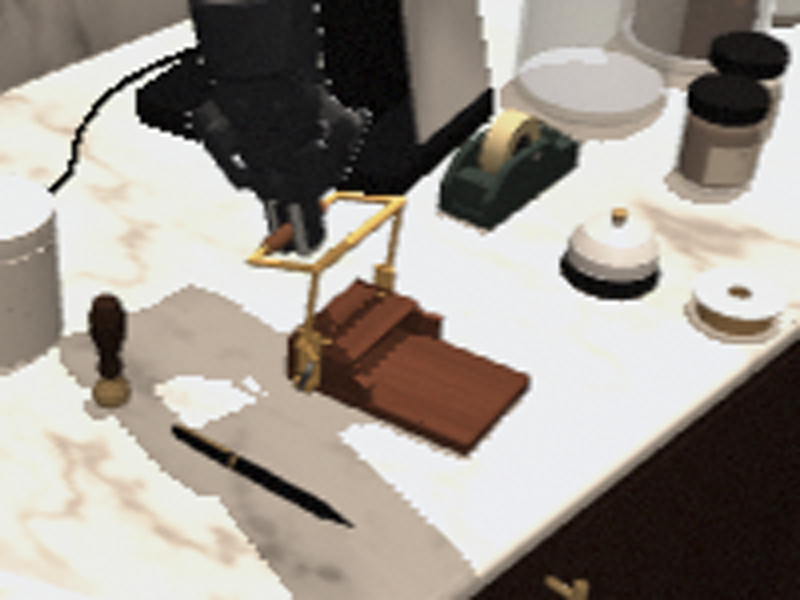

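View pics/w6.png

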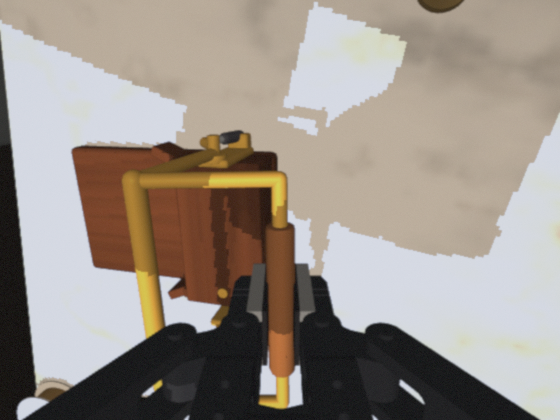

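```bash
python3 -m handwheel '[[0.005,[0.0015,0.0020,0],[0,0,0]],[0.005,[0,0,0],[0,0,0]]]'
```

```text
t: 7.52
tool_pos: [0.5753, -0.0369, 0.0699]
tool_rot: [0.943, 1.45, -1.28]
contact_force: [1.5, 5.5, 6.7]
opening: 0.0092
```

```bash
python3 -m handwheel '[[0.03,[0,0,0],[0,0,0]],[0.03,[0,0,0],[0,0,0]],[0.03,[0,0,0],[0,0,0]],[0.03,[-0.015,0,0],[0,0,0]],[0.03,[-0.025,0,0],[0,0,0]],[0.03,[-0.03,0,0],[0,0,0]],[0.03,[-0.03,0,0],[0,0,0]],[0.03,[-0.02,0,0],[0,0,0]],[0.03,[0,0,0],[0,0,0]]]'
python3 - <<'E'
from h import *
save('scene','s7.png');im=cv2.imread('pics/s7.png')[120:270,220:420]; cv2.imwrite('pics/s7z.png',cv2.resize(im,None,fx=4,fy=4,interpolation=2))
# block from scene cam
m=ctrl.silhouettes('order_block','scene')[0]['mask']
c=max(cv2.findContours(m.astype('uint8'),0,2)[0],key=cv2.contourArea); ap=cv2.approxPolyDP(c,3,True)[:,0]; print(ap.tolist())
for u,v in ap: print(atz('scene',u,v,.014).round(4))
E
```

```text
t: 8.27
tool_pos: [0.6069, -0.0337, 0.1894]
tool_rot: [0.944, 1.443, -1.279]
contact_force: [-0.2, 0.3, 0.6]
opening: 0.0297
[[219, 264], [205, 287], [248, 301], [260, 274]]
[0.5202 0.2524 0.014 ]
[0.487  0.3128 0.014 ]
[0.3988 0.2735 0.014 ]
[0.4364 0.2082 0.014 ]
```

View pics/s7z.png

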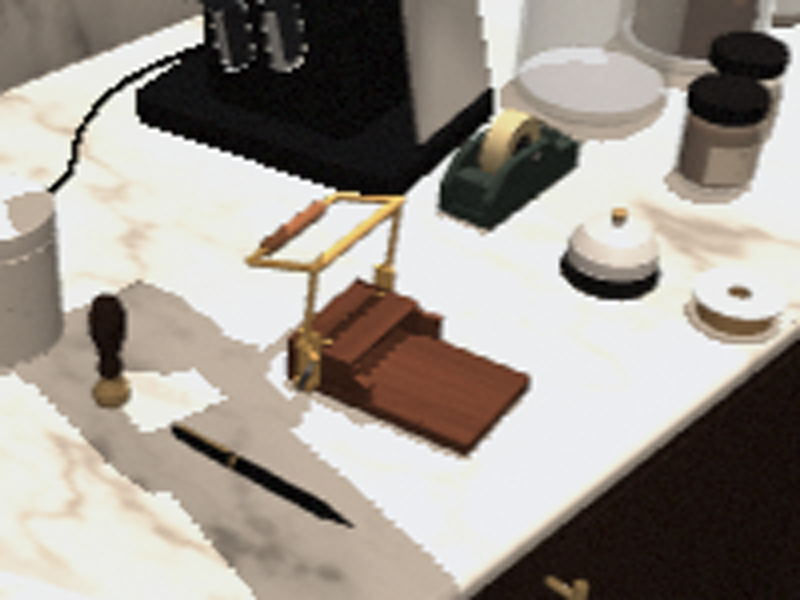

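Run:
```python
from h import *
plan([.431,.243,.15],down(113),'o')
```

```text
n 17 total dp tool [  65.5 -113.6 -300.3] rv [-103.18  -13.5    10.64]
['o', [0.0039, -0.0067, -0.0177], [-6.07, -0.79, 0.63]]
['o', [0.0035, -0.0048, -0.0183], [-6.07, -0.79, 0.63]]
['o', [0.0032, -0.0029, -0.0188], [-6.07, -0.79, 0.63]]
['o', [0.003, -0.0009, -0.019], [-6.07, -0.79, 0.63]]
['o', [0.0027, 0.0011, -0.0191], [-6.07, -0.79, 0.63]]
['o', [0.0025, 0.0031, -0.0189], [-6.07, -0.79, 0.63]]
['o', [0.0022, 0.005, -0.0185], [-6.07, -0.79, 0.63]]
['o', [0.0021, 0.0069, -0.0179], [-6.07, -0.79, 0.63]]
['o', [0.0019, 0.0087, -0.0171], [-6.07, -0.79, 0.63]]
['o', [0.0018, 0.0105, -0.0161], [-6.07, -0.79, 0.63]]
['o', [0.0017, 0.0121, -0.0149], [-6.07, -0.79, 0.63]]
['o', [0.0016, 0.0136, -0.0136], [-6.07, -0.79, 0.63]]
['o', [0.0016, 0.0149, -0.0121], [-6.07, -0.79, 0.63]]
['o', [0.0016, 0.0161, -0.0105], [-6.07, -0.79, 0.63]]
['o', [0.0017, 0.0171, -0.0087], [-6.07, -0.79, 0.63]]
['o', [0.0017, 0.0179, -0.0069], [-6.07, -0.79, 0.63]]
['o', [0.0019, 0.0185, -0.005], [-6.07, -0.79, 0.63]]
```

```bash
python3 -m handwheel '[[0.085,[0.0039,-0.0067,-0.0177],[-6.07,-0.79,0.63]],[0.085,[0.0035,-0.0048,-0.0183],[-6.07,-0.79,0.63]],[0.085,[0.0032,-0.0029,-0.0188],[-6.07,-0.79,0.63]],[0.085,[0.003,-0.0009,-0.019],[-6.07,-0.79,0.63]],[0.085,[0.0027,0.0011,-0.0191],[-6.07,-0.79,0.63]],[0.085,[0.0025,0.0031,-0.0189],[-6.07,-0.79,0.63]],[0.085,[0.0022,0.005,-0.0185],[-6.07,-0.79,0.63]],[0.085,[0.0021,0.0069,-0.0179],[-6.07,-0.79,0.63]],[0.085,[0.0019,0.0087,-0.0171],[-6.07,-0.79,0.63]],[0.085,[0.0018,0.0105,-0.0161],[-6.07,-0.79,0.63]]]'
python3 -m handwheel '[[0.085,[0.0017,0.0121,-0.0149],[-6.07,-0.79,0.63]],[0.085,[0.0016,0.0136,-0.0136],[-6.07,-0.79,0.63]],[0.085,[0.0016,0.0149,-0.0121],[-6.07,-0.79,0.63]],[0.085,[0.0016,0.0161,-0.0105],[-6.07,-0.79,0.63]],[0.085,[0.0017,0.0171,-0.0087],[-6.07,-0.79,0.63]],[0.085,[0.0017,0.0179,-0.0069],[-6.07,-0.79,0.63]],[0.085,[0.0019,0.0185,-0.005],[-6.07,-0.79,0.63]],[0.085,[0,0,0],[0,0,0]],[0.085,[0,0,0],[0,0,0]],[0.085,[0,0,0],[0,0,0]]]'
python3 - <<'E'
from h import *
o=ctrl.get_obs(); print(o['tool_pos'],R.from_rotvec(o['tool_rot']).as_matrix().round(3))
save('wrist','w8.png'); print(ctrl.get_obs()['tool_pos'])
m=ctrl.silhouettes('order_block','wrist')[0]; print(m['score']); m=m['mask']
c=max(cv2.findContours(m.astype('uint8'),0,2)[0],key=cv2.contourArea); ap=cv2.approxPolyDP(c,5,True)[:,0]; print(ap.tolist())
for u,v in ap: print(atz('wrist',u,v,.014).round(4))
E
```

```text
t: 9.2
tool_pos: [0.4993, 0.1299, 0.161]
tool_rot: [0.193, 1.637, -0.339]
contact_force: [-0.4, -0.1, -0.2]
opening: 0.0849
t: 10.03
tool_pos: [0.4299, 0.2425, 0.1489]
tool_rot: [-0.313, 1.551, 0.315]
contact_force: [0.4, 0.3, -0.8]
opening: 0.0848
[0.429881   0.24250353 0.14888518] [[-0.004 -0.389  0.921]
 [ 0.001  0.921  0.389]
 [-1.     0.002 -0.003]]
[0.43031434 0.24250244 0.1493274 ]
0.63
[[324, 175], [237, 179], [243, 293], [323, 291]]
[0.4053 0.2674 0.014 ]
[0.434  0.2074 0.014 ]
[0.5255 0.2475 0.014 ]
[0.4974 0.3094 0.014 ]
```

View pics/w8.png

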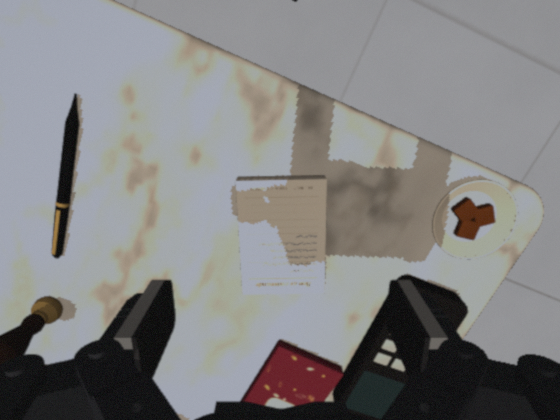

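Run:
```python
from h import *
im=cv2.imread('pics/w8.png')[160:310,220:345]; cv2.imwrite('pics/w8z.png',cv2.resize(im,None,fx=5,fy=4,interpolation=2))
for u,v in [(152,237),(152,180),(126,237)]: print('term',atz('top',u,v,.024))
print('dish',atz('wrist',435,215,.016),atz('wrist',440,240,.0))
```

```text
term [0.4561631 0.3579259 0.024    ]
term [0.60176473 0.36530001 0.024     ]
term [0.45615526 0.42205071 0.024     ]
dish [0.40034996 0.36097604 0.016     ] [0.42101512 0.38521737 0.        ]
```

View pics/w8z.png

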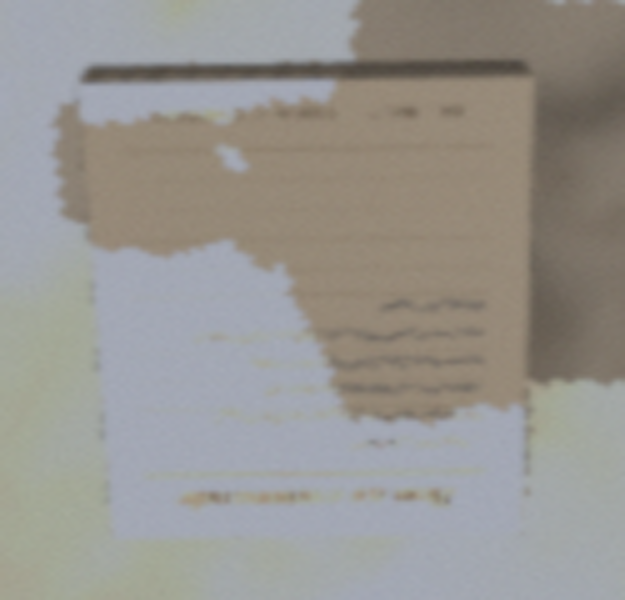

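Run:
```python
from h import *
from scipy.optimize import least_squares
obs=[((236,180.5),(-50,-35)),((326.8,179),(-50,35)),((242,295),(50,-35)),((324.8,292.5),(50,35))]
# image right = tool +y; assign signs by world
def f(p):
    c,s=np.cos(p[2]),np.sin(p[2]);r=[]
    for uv,X in obs:
        X=np.array(X)/1000;r+=list(np.array(proj('wrist',[p[0]+c*X[0]-s*X[1],p[1]+s*X[0]+c*X[1],.014]))-uv)
    return np.array(r)
s=least_squares(f,[.463,.257,.4]); print(s.x,np.degrees(s.x[2]),s.fun.round(1))
p=s.x; g=[p[0]-.035*np.cos(p[2]),p[1]-.035*np.sin(p[2]),.03]; print(g)
plan(g,down(np.degrees(p[2])+90),.085)
```

```text
[0.46712082 0.25921006 0.4187927 ] 23.99505410279797 [-0.4  0.2  0.2 -0.1  0.4 -0.6 -0.2  0.5]
[np.float64(0.43514549660066987), np.float64(0.24497704089512196), 0.03]
n 4 total dp tool [119.7   0.2   5.3] rv [-1.1  -0.1  -0.12]
[0.085, [0.0299, 0.0001, 0.0013], [-0.28, -0.02, -0.03]]
[0.085, [0.0299, 0.0001, 0.0013], [-0.28, -0.02, -0.03]]
[0.085, [0.0299, 0.0001, 0.0013], [-0.28, -0.02, -0.03]]
[0.085, [0.0299, 0.0001, 0.0013], [-0.28, -0.02, -0.03]]
```

```bash
python3 -m handwheel '[[0.085,[0.0299,0.0001,0.0013],[-0.28,0,0]],[0.085,[0.0299,0.0001,0.0013],[-0.28,0,0]],[0.085,[0.0299,0.0001,0.0013],[-0.28,0,0]],[0.085,[0.0299,0.0001,0.0013],[-0.28,0,0]],[0.085,[0.015,0,0],[0,0,0]],[0.085,[0.01,0,0],[0,0,0]],[0.085,[0,0,0],[0,0,0]],[0.085,[0,0,0],[0,0,0]]]'
python3 - <<'E'
from h import *
save('wrist','w9.png');o=ctrl.get_obs(); print(o['tool_pos'],o['contact_force'])
E
```

```text
t: 10.8
tool_pos: [0.4353, 0.2458, 0.0059]
tool_rot: [-0.328, 1.547, 0.331]
contact_force: [0.3, -0.3, -0.3]
opening: 0.085
[0.43598861 0.24617922 0.0068439 ] [ 0.49108754 -0.34182463 -0.1857348 ]
```

View pics/w9.png

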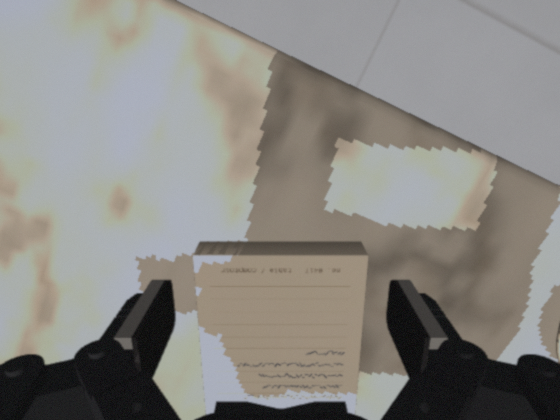

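```bash
python3 -m handwheel '[[0.085,[0.006,0,0],[0,0,0]],[0.085,[0.0045,0,0],[0,0,0]],[0.085,[0,0,0],[0,0,0]],[0.085,[0,0,0],[0,0,0]]]'
python3 -m handwheel '[[0.06,[0,0,0],[0,0,0]],[0.06,[0,0,0],[0,0,0]],[0.06,[0,0,0],[0,0,0]],[0.06,[0,0,0],[0,0,0]],[0.06,[0,0,0],[0,0,0]]]' 45
```

```text
t: 11.18
tool_pos: [0.4347, 0.2461, -0.0048]
tool_rot: [-0.329, 1.546, 0.332]
contact_force: [0.7, -0.6, -0.3]
opening: 0.0848
t: 11.6
tool_pos: [0.4353, 0.2463, -0.0042]
tool_rot: [-0.328, 1.545, 0.332]
contact_force: [-1.2, -0.2, 3.3]
opening: 0.0687
```

```bash
python3 -m handwheel '[[0.06,[-0.004,0,0],[0,0,0]],[0.06,[-0.012,0,0],[0,0,0]],[0.06,[-0.024,0,0],[0,0,0]],[0.06,[-0.024,0,0],[0,0,0]],[0.06,[0,0,0],[0,0,0]],[0.06,[0,0,0],[0,0,0]]]'
python3 - <<'E'
from h import *
o=ctrl.get_obs(); print(o['tool_pos'],o['contact_force'],o['wrist_torque'],o['opening'])
save('wrist','w10.png')
a=np.radians(YAW)
P=np.array([.482,-.0533,0])-.0793*np.array([np.cos(a),np.sin(a),0]); P[2]=.06
plan(P,down(YAW+90),.06,st=.025)
E
```

```text
t: 12.1
tool_pos: [0.436, 0.2464, 0.061]
tool_rot: [-0.328, 1.543, 0.333]
contact_force: [-0.4, -0.0, -2.0]
opening: 0.0687
[0.43599566 0.2463818  0.06103462] [-0.4071989  -0.03706954 -1.98881137] [-0.00497827  0.09303448  0.04949953] 0.06873180714535691
n 13 total dp tool [  -1.3 -271.7 -155.7] rv [15.09 -0.03 -0.14]
[0.06, [-0.0001, -0.0209, -0.012], [1.16, -0.0, -0.01]]
[0.06, [-0.0001, -0.0211, -0.0116], [1.16, -0.0, -0.01]]
[0.06, [-0.0001, -0.0214, -0.0111], [1.16, -0.0, -0.01]]
[0.06, [-0.0001, -0.0216, -0.0107], [1.16, -0.0, -0.01]]
[0.06, [-0.0001, -0.0218, -0.0102], [1.16, -0.0, -0.01]]
[0.06, [-0.0001, -0.022, -0.0098], [1.16, -0.0, -0.01]]
[0.06, [-0.0001, -0.0222, -0.0094], [1.16, -0.0, -0.01]]
[0.06, [-0.0001, -0.0224, -0.0089], [1.16, -0.0, -0.01]]
[0.06, [-0.0001, -0.0226, -0.0085], [1.16, -0.0, -0.01]]
[0.06, [-0.0001, -0.0227, -0.008], [1.16, -0.0, -0.01]]
[0.06, [-0.0001, -0.0229, -0.0075], [1.16, -0.0, -0.01]]
[0.06, [-0.0001, -0.023, -0.0071], [1.16, -0.0, -0.01]]
[0.06, [-0.0001, -0.0232, -0.0066], [1.16, -0.0, -0.01]]
```

View pics/w10.png

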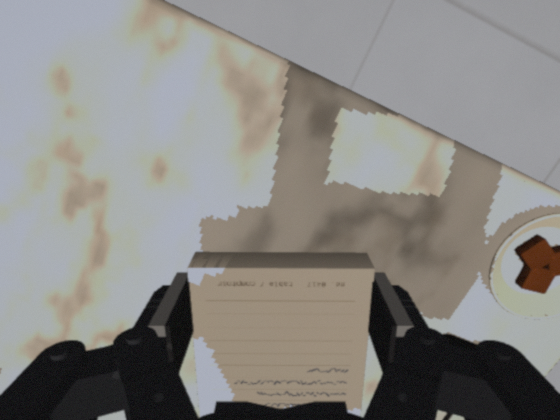

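Block is held firmly, parallel to the jaws (rear edge at row 265, columns 190–372), and lifted. Now carry it to the stand.

```bash
python3 -m handwheel '[[0.06,[0,-0.0209,-0.012],[1.16,0,0]],[0.06,[0,-0.0211,-0.0116],[1.16,0,0]],[0.06,[0,-0.0214,-0.0111],[1.16,0,0]],[0.06,[0,-0.0216,-0.0107],[1.16,0,0]],[0.06,[0,-0.0218,-0.0102],[1.16,0,0]],[0.06,[0,-0.022,-0.0098],[1.16,0,0]],[0.06,[0,-0.0222,-0.0094],[1.16,0,0]],[0.06,[0,-0.0224,-0.0089],[1.16,0,0]],[0.06,[0,-0.0226,-0.0085],[1.16,0,0]],[0.06,[0,-0.0227,-0.008],[1.16,0,0]]]'
python3 -m handwheel '[[0.06,[0,-0.0229,-0.0075],[1.16,0,0]],[0.06,[0,-0.023,-0.0071],[1.16,0,0]],[0.06,[0,-0.0232,-0.0066],[1.16,0,-0.15]],[0.06,[0,0,0],[0,0,0]],[0.06,[0,0,0],[0,0,0]],[0.06,[0,0,0],[0,0,0]]]'
python3 - <<'E'
from h import *
o=ctrl.get_obs(); print(o['tool_pos'],o['contact_force'],R.from_rotvec(o['tool_rot']).as_matrix().round(4))
save('wrist','w11.png');save('scene','s11.png');im=cv2.imread('pics/s11.png')[150:270,260:420]; cv2.imwrite('pics/s11z.png',cv2.resize(im,None,fx=5,fy=5,interpolation=2))
E
```

```text
t: 12.98
tool_pos: [0.409, 0.0053, 0.0568]
tool_rot: [-0.169, 1.569, 0.174]
contact_force: [0.5, -0.4, -2.0]
opening: 0.0688
t: 13.48
tool_pos: [0.4027, -0.0652, 0.0573]
tool_rot: [-0.123, 1.571, 0.125]
contact_force: [-0.4, -0.7, -0.7]
opening: 0.0687
[ 0.40267926 -0.06515833  0.05726678] [-0.42396991 -0.66611284 -0.73881935] [[-3.600e-03 -1.571e-01  9.876e-01]
 [ 7.000e-04  9.876e-01  1.571e-01]
 [-1.000e+00  1.300e-03 -3.500e-03]]
```

View pics/w11.png

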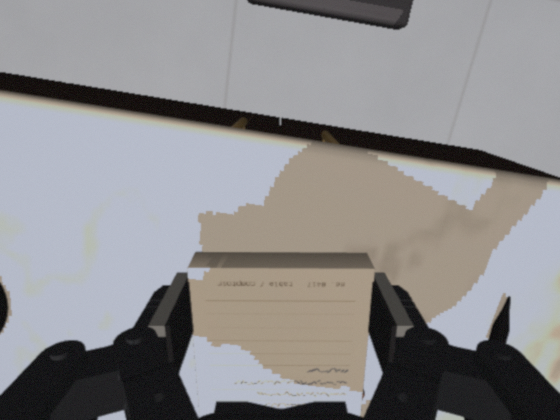

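View pics/s11z.png

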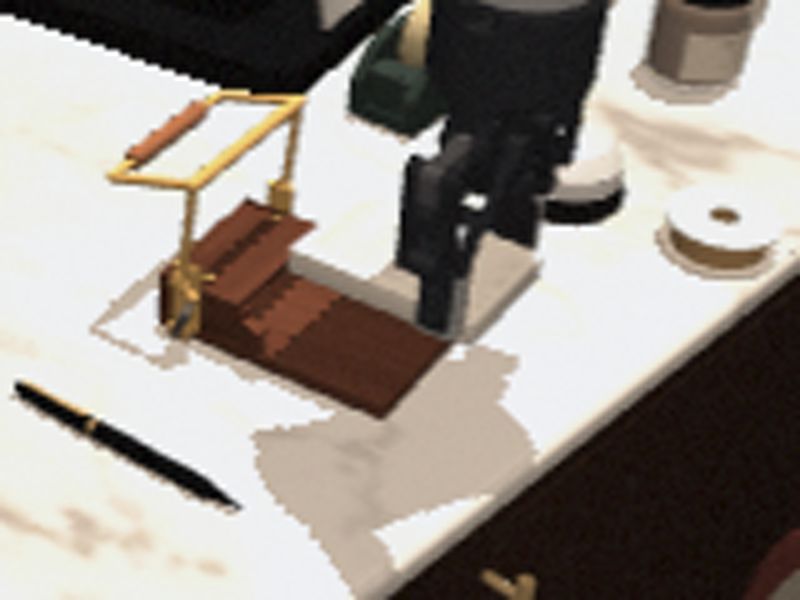

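```bash
python3 -m handwheel '[[0.06,[0.015,0,0],[0,0,0]],[0.06,[0.015,0,0],[0,0,0]],[0.06,[0.010,0,0],[0,0,0]],[0.06,[0.004,0,0],[0,0,0]],[0.06,[0,0,0],[0,0,0]],[0.06,[0,0,0],[0,0,0]]]'
python3 - <<'E'
from h import *
o=ctrl.get_obs(); print(o['tool_pos'],o['contact_force'])
save('top','t12.png');save('scene','s12.png');im=cv2.imread('pics/s12.png')[150:270,260:420]; cv2.imwrite('pics/s12z.png',cv2.resize(im,None,fx=5,fy=5,interpolation=2))
im=cv2.imread('pics/t12.png')[180:270,270:370]; cv2.imwrite('pics/t12z.png',cv2.resize(cv2.convertScaleAbs(im,alpha=1.6),None,fx=6,fy=6,interpolation=2))
E
```

```text
t: 14.08
tool_pos: [0.4038, -0.0655, 0.0146]
tool_rot: [-0.125, 1.569, 0.124]
contact_force: [-0.6, 0.1, -1.4]
opening: 0.0683
[ 0.40376528 -0.06550156  0.01463764] [-0.58622211  0.09741349 -1.4432608 ]
```

View pics/t12z.png

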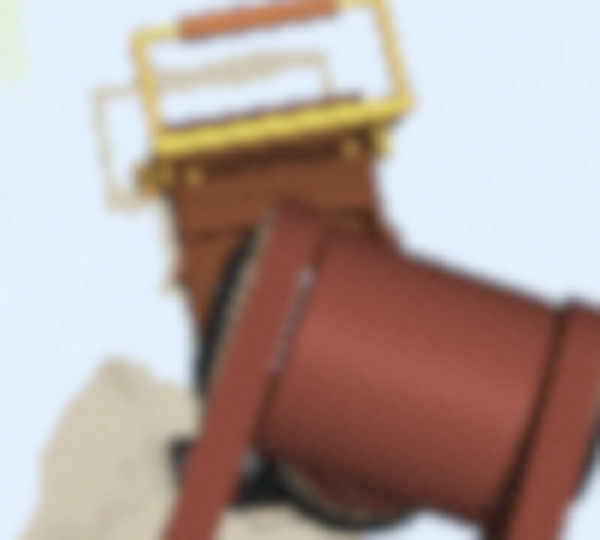

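View pics/s12z.png

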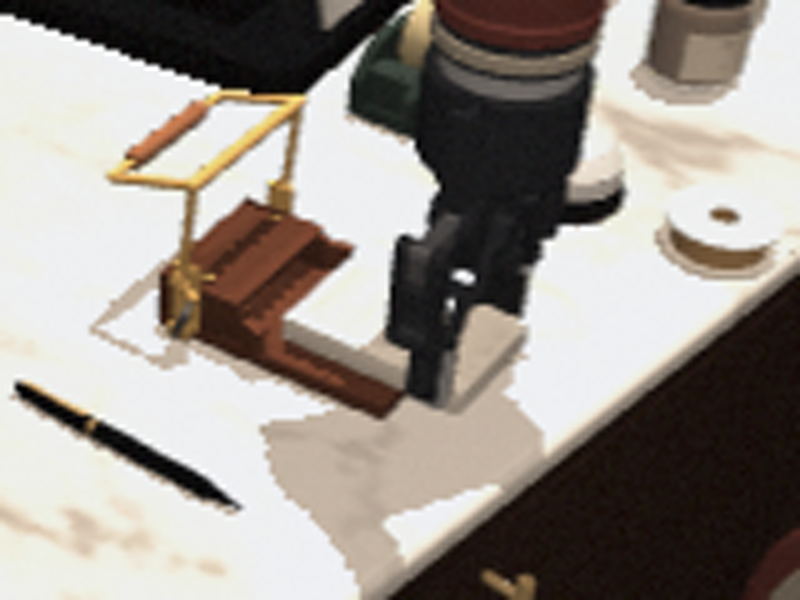

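```bash
python3 -m handwheel '[[0.06,[0.0015,0,0],[0,0,0]],[0.06,[0.0015,0,0],[0,0,0]],[0.06,[0.001,0,0],[0,0,0]],[0.06,[0,0,0],[0,0,0]],[0.06,[0,0,0],[0,0,0]]]'
python3 -m handwheel '[[0.06,[0,0,0.002],[0,0,0]],[0.06,[0,0,0.002],[0,0,0]],[0.06,[0,0,0.002],[0,0,0]],[0.06,[0,0,0.002],[0,0,0]],[0.06,[0,0,0.002],[0,0,0]],[0.06,[0,0,0.002],[0,0,0]]]'
```

```text
t: 14.6
tool_pos: [0.4036, -0.0658, 0.0105]
tool_rot: [-0.124, 1.568, 0.124]
contact_force: [-0.0, 0.6, -2.3]
opening: 0.0689
t: 15.1
tool_pos: [0.4158, -0.0639, 0.0106]
tool_rot: [-0.125, 1.568, 0.124]
contact_force: [0.5, -0.0, -1.6]
opening: 0.0687
```

```bash
python3 -m handwheel '[[0.06,[0,0,0.002],[0,0,0]],[0.06,[0,0,0.002],[0,0,0]],[0.06,[0,0,0.002],[0,0,0]],[0.06,[0,0,0.002],[0,0,0]]]'
python3 -c "
from h import *
save('scene','s13.png');im=cv2.imread('pics/s13.png')[150:270,260:420]; cv2.imwrite('pics/s13z.png',cv2.resize(im,None,fx=5,fy=5,interpolation=2))
save('wrist','w13.png')"
```

```text
t: 15.43
tool_pos: [0.4229, -0.0625, 0.0103]
tool_rot: [-0.124, 1.57, 0.124]
contact_force: [-4.5, -1.8, 0.2]
opening: 0.0681
```

View pics/s13z.png

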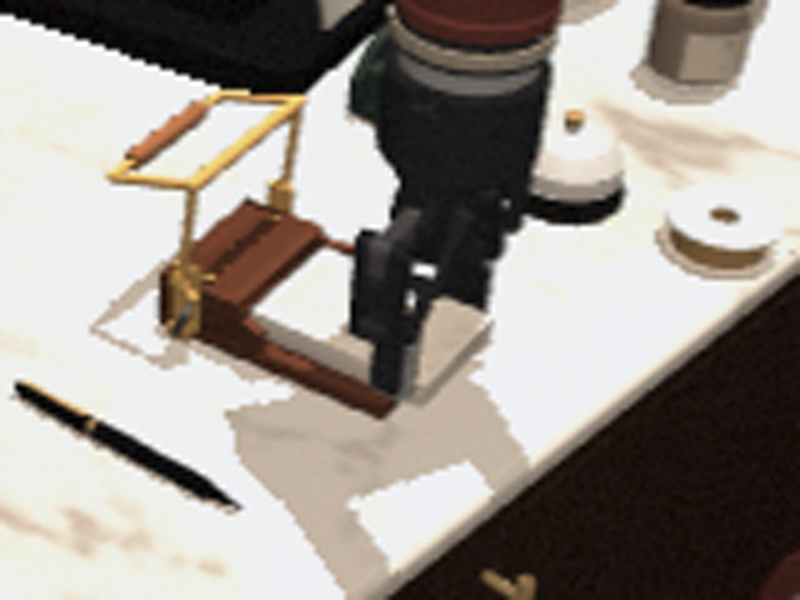

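```bash
python3 -m handwheel '[[0.06,[0,-0.0005,0],[0,0,0]],[0.06,[0,-0.0005,0],[0,0,0]],[0.06,[0,0,0],[0,0,0]]]'; python3 -m handwheel '[[0.06,[0,0,0.001],[0,0,0]],[0.06,[0,0,0],[0,0,0]]]'; python3 -c "
from h import *
o=ctrl.get_obs();print(o['contact_force'],o['wrist_torque'],o['tool_pos'])"
```

```text
t: 15.78
tool_pos: [0.4227, -0.0629, 0.0101]
tool_rot: [-0.123, 1.57, 0.126]
contact_force: [-3.6, 3.0, 0.1]
opening: 0.0687
t: 15.95
tool_pos: [0.4229, -0.0628, 0.0098]
tool_rot: [-0.123, 1.572, 0.125]
contact_force: [-7.0, 1.5, 1.6]
opening: 0.0687
[-7.005685    1.54777975  1.64801527] [0.43780777 0.90194527 0.07473648] [ 0.4228903  -0.06279785  0.00983956]
```

Run:
```python
from h import *
im=save('scene','s14.png');z=im[175:250,295:370,::-1]; cv2.imwrite('pics/s14z.png',cv2.resize(z,None,fx=8,fy=8,interpolation=2))
a=np.radians(YAW)
for name,o in [('a',(.482,-.0533)),('b',(.4837,-.0533))]:
  for X in [(-60,43,14),(75,43,14),(22,36.5,36),(26,36.5,36.5),(26,-36.5,36.5),(9,43,36),(9,-43,36)]:
    X=np.array(X)/1000; W=[o[0]+np.cos(a)*X[0]-np.sin(a)*X[1],o[1]+np.sin(a)*X[0]+np.cos(a)*X[1],X[2]]
    u=np.array(proj('scene',W)); print(name,X,((u-[295,175])*8).round())
t=ctrl.get_obs()['tool_pos']
for X in [(84.3,35,18.2),(84.3,-35,18.2),(-15.7,-35,18.2),(-15.7,35,18.2),(84.3,35,4.2)]:
    X=np.array(X)/1000; W=[t[0]+np.cos(a)*X[0]-np.sin(a)*X[1],t[1]+np.sin(a)*X[0]+np.cos(a)*X[1],t[2]+X[2]]
    u=np.array(proj('scene',W)); print('blk',X,((u-[295,175])*8).round())
```

```text
a [-0.06   0.043  0.014] [329. 444.]
a [0.075 0.043 0.014] [-35. 282.]
a [0.022  0.0365 0.036 ] [117. 278.]
a [0.026  0.0365 0.0365] [107. 272.]
a [ 0.026  -0.0365  0.0365] [229. 166.]
a [0.009 0.043 0.036] [141. 303.]
a [ 0.009 -0.043  0.036] [284. 176.]
b [-0.06   0.043  0.014] [324. 442.]
b [0.075 0.043 0.014] [-39. 280.]
b [0.022  0.0365 0.036 ] [113. 275.]
b [0.026  0.0365 0.0365] [103. 269.]
b [ 0.026  -0.0365  0.0365] [225. 164.]
b [0.009 0.043 0.036] [137. 300.]
b [ 0.009 -0.043  0.036] [280. 174.]
blk [0.0843 0.035  0.0182] [112. 293.]
blk [ 0.0843 -0.035   0.0182] [229. 191.]
blk [-0.0157 -0.035   0.0182] [501. 302.]
blk [-0.0157  0.035   0.0182] [392. 415.]
blk [0.0843 0.035  0.0042] [110. 328.]
```

View pics/s14z.png

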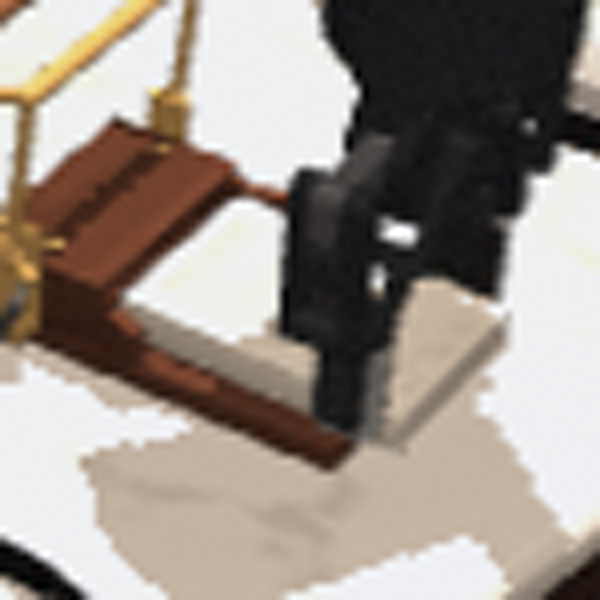

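```bash
python3 -m handwheel '[[0.06,[0,0,-0.001],[0,0,0]],[0.06,[0,0.001,-0.001],[0,0,0]],[0.06,[0,0.001,0],[0,0,0]],[0.06,[0,0,0],[0,0,0]]]'; python3 -m handwheel '[[0.06,[0,0,0.001],[0,0,0]],[0.06,[0,0,0.001],[0,0,0]],[0.06,[0,0,0],[0,0,0]]]'; python3 -c "
from h import *
o=ctrl.get_obs();print(o['contact_force'],o['wrist_torque'],o['tool_pos'])"
```

```text
t: 16.33
tool_pos: [0.4229, -0.0621, 0.0109]
tool_rot: [-0.125, 1.567, 0.123]
contact_force: [-0.0, -0.0, -1.2]
opening: 0.0688
t: 16.58
tool_pos: [0.4249, -0.0617, 0.0108]
tool_rot: [-0.125, 1.567, 0.123]
contact_force: [-0.2, 1.4, -1.1]
opening: 0.069
[-0.176328    1.39374886 -1.05718358] [-0.01361202  0.05670668 -0.02467669] [ 0.42485597 -0.06166732  0.0108353 ]
```

```bash
python3 -m handwheel '[[0.06,[0,0.0005,0.001],[0,0,0]],[0.06,[0,0,0.001],[0,0,0]],[0.06,[0,0,0.001],[0,0,0]],[0.06,[0,0,0],[0,0,0]]]'; python3 -m handwheel '[[0.06,[0,0,0.001],[0,0,0]],[0.06,[0,0,0.001],[0,0,0]],[0.06,[0,0,0.001],[0,0,0]],[0.06,[0,0,0],[0,0,0]]]'; python3 -c "
from h import *
o=ctrl.get_obs();print(o['contact_force'],o['wrist_torque'],o['tool_pos'])"
```

```text
t: 16.92
tool_pos: [0.4274, -0.0606, 0.0106]
tool_rot: [-0.125, 1.568, 0.124]
contact_force: [-0.5, 0.1, -1.1]
opening: 0.0686
t: 17.25
tool_pos: [0.4303, -0.0601, 0.0106]
tool_rot: [-0.125, 1.568, 0.124]
contact_force: [0.4, -1.1, -2.0]
opening: 0.0685
[ 0.44482326 -1.06133814 -1.99380931] [ 0.06229242  0.04180628 -0.02108824] [ 0.43034753 -0.06008883  0.0106097 ]
```

```bash
python3 -m handwheel '[[0.06,[0,0,0.001],[0,0,0]],[0.06,[0,0,0.001],[0,0,0]],[0.06,[0,0,0.001],[0,0,0]],[0.06,[0,0,0.001],[0,0,0]]]'; python3 -m handwheel '[[0.06,[0,0,0.0007],[0,0,0]],[0.06,[0,0,0.0007],[0,0,0]],[0.06,[0,0,0.0006],[0,0,0]]]';  python3 -m handwheel '[[0.06,[0,0,0.0006],[0,0,0]],[0.06,[0,0,0.0006],[0,0,0]],[0.06,[0,0,0.0006],[0,0,0]]]'
```

```text
t: 17.58
tool_pos: [0.4342, -0.0594, 0.0106]
tool_rot: [-0.124, 1.568, 0.124]
contact_force: [0.1, 0.9, -2.1]
opening: 0.0687
t: 17.83
tool_pos: [0.4361, -0.0591, 0.0105]
tool_rot: [-0.125, 1.568, 0.124]
contact_force: [-0.5, 0.6, -2.0]
opening: 0.0687
t: 18.08
tool_pos: [0.4378, -0.0588, 0.0105]
tool_rot: [-0.124, 1.568, 0.124]
contact_force: [0.9, -0.1, -0.8]
opening: 0.0692
```

```bash
python3 -m handwheel '[[0.06,[0,0,0.0006],[0,0,0]],[0.06,[0,0,0.0006],[0,0,0]],[0.06,[0,0,0.0006],[0,0,0]]]'; python3 -m handwheel '[[0.06,[0,0,0.0006],[0,0,0]],[0.06,[0,0,0.0006],[0,0,0]]]'
```

```text
t: 18.33
tool_pos: [0.4396, -0.0585, 0.0105]
tool_rot: [-0.124, 1.568, 0.124]
contact_force: [0.3, -0.5, -2.0]
opening: 0.0686
t: 18.5
tool_pos: [0.4408, -0.0584, 0.0105]
tool_rot: [-0.124, 1.568, 0.124]
contact_force: [0.0, -0.3, -1.7]
opening: 0.0688
```

```bash
python3 -m handwheel '[[0.06,[0,0,0.0006],[0,0,0]],[0.06,[0,0,0.0006],[0,0,0]],[0.06,[0,0,0.0006],[0,0,0]]]'; python3 -m handwheel '[[0.06,[0,0,0.0006],[0,0,0]],[0.06,[0,0,0.0006],[0,0,0]],[0.06,[0,0,0.0006],[0,0,0]]]'
```

```text
t: 18.75
tool_pos: [0.4426, -0.0581, 0.0105]
tool_rot: [-0.124, 1.568, 0.124]
contact_force: [1.1, -0.6, -2.0]
opening: 0.0683
t: 19.0
tool_pos: [0.4444, -0.0578, 0.0105]
tool_rot: [-0.124, 1.568, 0.124]
contact_force: [-0.4, 0.1, -1.3]
opening: 0.0689
```

```bash
python3 -m handwheel '[[0.06,[0,0,0.0006],[0,0,0]],[0.06,[0,0,0.0006],[0,0,0]],[0.06,[0,0,0.0006],[0,0,0]]]'; python3 -m handwheel '[[0.06,[0,0,0.0006],[0,0,0]],[0.06,[0,0,0.0006],[0,0,0]]]'
```

```text
t: 19.25
tool_pos: [0.4462, -0.0575, 0.0105]
tool_rot: [-0.124, 1.568, 0.124]
contact_force: [-1.3, -0.1, -2.1]
opening: 0.0686
t: 19.42
tool_pos: [0.4473, -0.0573, 0.0105]
tool_rot: [-0.124, 1.568, 0.124]
contact_force: [0.3, 0.5, -1.5]
opening: 0.0686
```

```bash
python3 -m handwheel '[[0.06,[0.0003,0,0.0006],[0,0,0]],[0.06,[0.0003,0,0.0006],[0,0,0]],[0.06,[0,0,0.0006],[0,0,0]]]'; python3 -m handwheel '[[0.06,[0,0,0.0005],[0,0,0]],[0.06,[0,0,0.0005],[0,0,0]]]'; python3 -m handwheel '[[0.06,[0,0,0.0005],[0,0,0]],[0.06,[0,0,0.0005],[0,0,0]]]'
```

```text
t: 19.67
tool_pos: [0.4491, -0.0571, 0.01]
tool_rot: [-0.125, 1.568, 0.124]
contact_force: [-0.7, 0.1, -0.8]
opening: 0.0686
t: 19.83
tool_pos: [0.4502, -0.0569, 0.01]
tool_rot: [-0.125, 1.568, 0.124]
contact_force: [-0.8, 0.3, 0.1]
opening: 0.0684
t: 20.0
tool_pos: [0.4511, -0.0567, 0.0099]
tool_rot: [-0.124, 1.568, 0.124]
contact_force: [-0.1, 0.2, -0.6]
opening: 0.0685
```

```bash
python3 -m handwheel '[[0.06,[0,0,0.0005],[0,0,0]],[0.06,[0,0,0.0005],[0,0,0]]]'; python3 -m handwheel '[[0.06,[0,0,0.0005],[0,0,0]],[0.06,[0,0,0],[0,0,0]]]'; python3 -m handwheel '[[0.06,[0,0,0.0005],[0,0,0]],[0.06,[0,0,0],[0,0,0]]]'
```

```text
t: 20.17
tool_pos: [0.452, -0.0566, 0.0099]
tool_rot: [-0.124, 1.569, 0.124]
contact_force: [-0.5, 0.6, -0.5]
opening: 0.0684
t: 20.33
tool_pos: [0.4523, -0.0565, 0.0099]
tool_rot: [-0.125, 1.569, 0.124]
contact_force: [-2.0, -0.6, 1.0]
opening: 0.0687
t: 20.5
tool_pos: [0.4524, -0.0565, 0.0099]
tool_rot: [-0.125, 1.57, 0.124]
contact_force: [-5.1, -1.2, 3.6]
opening: 0.0687
```

```bash
python3 -m handwheel '[[0.06,[0,0,0.0003],[0,0,0]],[0.06,[0,0,0],[0,0,0]],[0.06,[0,0,0],[0,0,0]]]'; python3 -m handwheel '[[0.06,[0,0,0],[0,0,0]],[0.06,[0,0,0],[0,0,0]]]'
```

```text
t: 20.75
tool_pos: [0.4524, -0.0565, 0.0099]
tool_rot: [-0.125, 1.571, 0.124]
contact_force: [-5.7, -2.2, 3.8]
opening: 0.0688
t: 20.92
tool_pos: [0.4524, -0.0565, 0.0099]
tool_rot: [-0.125, 1.571, 0.124]
contact_force: [-6.6, -1.6, 4.0]
opening: 0.0689
```

```bash
python3 -m handwheel '[[0.085,[0,0,0],[0,0,0]],[0.085,[0,0,0],[0,0,0]],[0.085,[0,0,0],[0,0,0]],[0.085,[0,0,0],[0,0,0]]]'; python3 -m handwheel '[[0.085,[-0.01,0,0],[0,0,0]],[0.085,[-0.02,0,0],[0,0,0]],[0.085,[-0.03,0,0],[0,0,0]],[0.085,[-0.035,0,0],[0,0,0]],[0.085,[-0.035,0,-0.01],[0,0,0]],[0.085,[-0.02,0,-0.03],[0,0,0]],[0.085,[0,0,0],[0,0,0]],[0.085,[0,0,0],[0,0,0]],[0.085,[0,0,0],[0,0,0]]]'
python3 - <<'E'
from h import *
o=ctrl.get_obs();print(o['tool_pos'],o['contact_force'])
save('wrist','w15.png');save('scene','s15.png');im=cv2.imread('pics/s15.png')[150:270,260:420]; cv2.imwrite('pics/s15z.png',cv2.resize(im,None,fx=5,fy=5,interpolation=2))
E
```

```text
t: 21.25
tool_pos: [0.4539, -0.0564, 0.0102]
tool_rot: [-0.125, 1.567, 0.124]
contact_force: [0.2, -0.1, -0.6]
opening: 0.0854
t: 22.0
tool_pos: [0.414, -0.0625, 0.1599]
tool_rot: [-0.124, 1.568, 0.124]
contact_force: [0.2, -0.0, -0.7]
opening: 0.0852
[ 0.41395836 -0.06248306  0.15985542] [ 0.20985477 -0.00967696 -0.66647888]
```

View pics/w15.png

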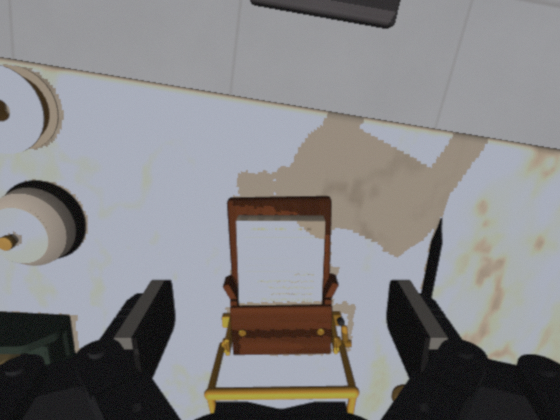

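View pics/s15z.png

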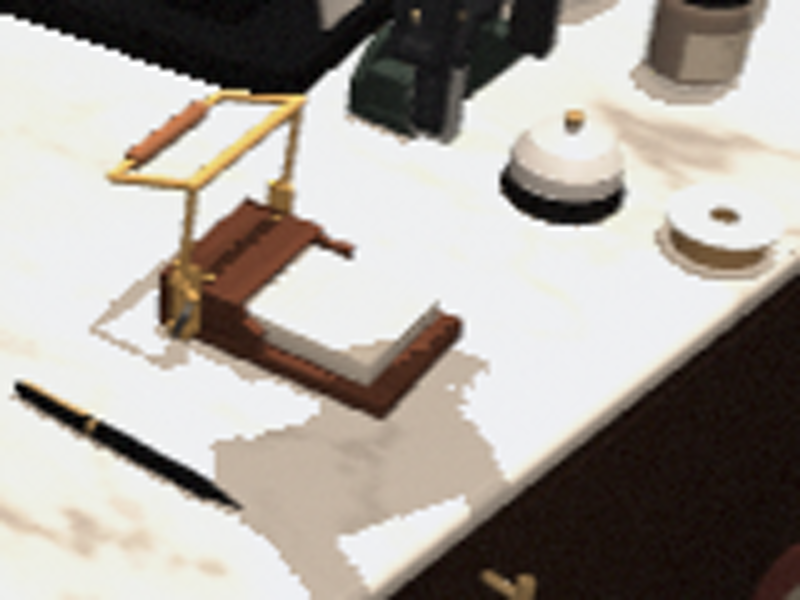

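Run:
```python
from h import *
a=np.radians(YAW)
for u,v,z in [(237,217,.028),(327,217,.028),(229,198,.014),(330,197,.014)]:
    w=atz('wrist',u,v,z); d=w[:2]-[.482,-.0520]; print(w.round(4),'stand',(d@[np.cos(a),np.sin(a)]*1000).round(1),(d@[-np.sin(a),np.cos(a)]*1000).round(1))
plan([.608,-.0335,.20],tooltilt(15),.03)
```

```text
[ 0.437  -0.0931  0.028 ] stand -50.9 -33.5
[ 0.426  -0.0241  0.028 ] stand -50.9 36.3
[ 0.4272 -0.1023  0.014 ] stand -62.0 -41.1
[ 0.4137 -0.0224  0.014 ] stand -62.8 39.9
n 14 total dp tool [-42.5  -2.2 196.5] rv [ 89.49  11.55 -11.65]
[0.03, [-0.003, -0.0002, 0.014], [6.39, 0.82, -0.83]]
[0.03, [-0.0032, 0.0014, 0.0139], [6.39, 0.82, -0.83]]
[0.03, [-0.0035, 0.0028, 0.0136], [6.39, 0.82, -0.83]]
[0.03, [-0.0037, 0.0043, 0.0132], [6.39, 0.82, -0.83]]
[0.03, [-0.004, 0.0057, 0.0126], [6.39, 0.82, -0.83]]
[0.03, [-0.0042, 0.007, 0.0118], [6.39, 0.82, -0.83]]
[0.03, [-0.0045, 0.0082, 0.0109], [6.39, 0.82, -0.83]]
[0.03, [-0.0048, 0.0093, 0.0099], [6.39, 0.82, -0.83]]
[0.03, [-0.0051, 0.0102, 0.0087], [6.39, 0.82, -0.83]]
[0.03, [-0.0053, 0.0111, 0.0074], [6.39, 0.82, -0.83]]
[0.03, [-0.0056, 0.0117, 0.0061], [6.39, 0.82, -0.83]]
[0.03, [-0.0059, 0.0123, 0.0047], [6.39, 0.82, -0.83]]
[0.03, [-0.0061, 0.0126, 0.0032], [6.39, 0.82, -0.83]]
[0.03, [-0.0063, 0.0128, 0.0017], [6.39, 0.82, -0.83]]
```

Run:
```python
from h import *
im=cv2.imread('pics/w15.png')[185:235,215:345]; cv2.imwrite('pics/w15z.png',cv2.resize(im,None,fx=6,fy=8,interpolation=2))
a=np.radians(YAW)
g=np.array([.4524,-.0565])  # at press
c=g+.0343*np.array([np.cos(a),np.sin(a)])
for nm,x in [('rear at press',-.05)]:
  for y in (-.035,.035):
    for z in (.014,.028):
      w=[*(c+x*np.array([np.cos(a),np.sin(a)])+y*np.array([-np.sin(a),np.cos(a)])),z]; u=proj('wrist',w); print(nm,y,z,np.round(u,1),(u[0]-215)*6,(u[1]-185)*8)
```

```text
rear at press -0.035 0.014 [237.6 217.1] 135.3621436274039 256.94893655443934
rear at press -0.035 0.028 [235.6 223.3] 123.85453426233664 306.64004492506
rear at press 0.035 0.014 [323.3 217.1] 650.0379752768496 256.7295580962548
rear at press 0.035 0.028 [325.3 223.3] 661.8379503645327 306.39722977369956
```

View pics/w15z.png

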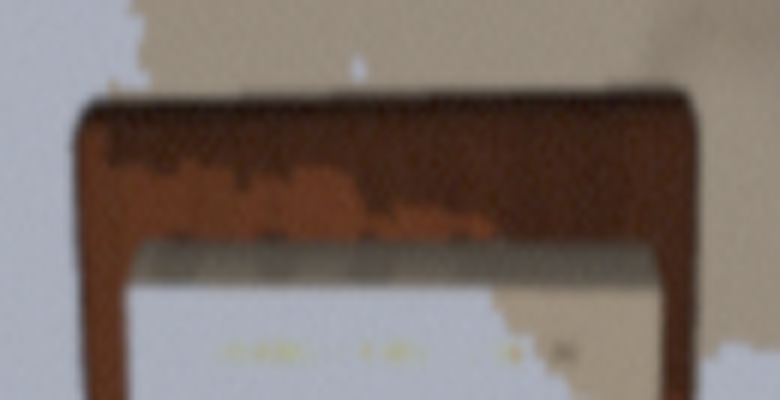

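```bash
python3 -m handwheel '[[0.03,[-0.003,0,0.014],[6.39,0.82,-0.83]],[0.03,[-0.0032,0.0014,0.0139],[6.39,0.82,-0.83]],[0.03,[-0.0035,0.0028,0.0136],[6.39,0.82,-0.83]],[0.03,[-0.0037,0.0043,0.0132],[6.39,0.82,-0.83]],[0.03,[-0.004,0.0057,0.0126],[6.39,0.82,-0.83]],[0.03,[-0.0042,0.007,0.0118],[6.39,0.82,-0.83]],[0.03,[-0.0045,0.0082,0.0109],[6.39,0.82,-0.83]],[0.03,[-0.0048,0.0093,0.0099],[6.39,0.82,-0.83]],[0.03,[-0.0051,0.0102,0.0087],[6.39,0.82,-0.83]],[0.03,[-0.0053,0.0111,0.0074],[6.39,0.82,-0.83]]]'
python3 -m handwheel '[[0.03,[-0.0056,0.0117,0.0061],[6.39,0.82,-0.83]],[0.03,[-0.0059,0.0123,0.0047],[6.39,0.82,-0.83]],[0.03,[-0.0061,0.0126,0.0032],[6.39,0.82,-0.83]],[0.03,[-0.0063,0.0128,0.0017],[6.39,0.82,-0.83]],[0.03,[0,0,0],[0,0,0]],[0.03,[0,0,0],[0,0,0]],[0.03,[0,0,0],[0,0,0]]]' 40
python3 - <<'E'
from h import *
o=ctrl.get_obs();print(o['tool_pos'],o['opening'])
Rm=R.from_rotvec(o['tool_rot']).as_matrix(); print(Rm.round(3)); print(tooltilt(15).round(3))
save('wrist','w16.png')
print([(d['centre'],d['score']) for d in ctrl.tip_of('clip_handle','wrist')])
# expected handle at open
H=np.array([.5753,-.0369,.0699])-tooltilt(15)[:,0]*.0185; print(H,proj('wrist',H))
plan(H+tooltilt(15)[:,0]*.0185-tooltilt(15)[:,0]*.04,tooltilt(15),.03)
E
```

```text
t: 22.93
tool_pos: [0.5531, -0.0411, 0.1872]
tool_rot: [0.64, 1.566, -0.889]
contact_force: [0.4, 0.3, -0.0]
opening: 0.0298
t: 23.52
tool_pos: [0.6076, -0.0334, 0.2002]
tool_rot: [0.94, 1.451, -1.283]
contact_force: [-0.1, 0.7, -0.4]
opening: 0.03
[ 0.60755063 -0.03344067  0.20018452] 0.030029788236110532
[[-0.255  0.954  0.16 ]
 [-0.042  0.154 -0.987]
 [-0.966 -0.258  0.001]]
[[-0.256  0.954  0.157]
 [-0.041  0.152 -0.988]
 [-0.966 -0.259  0.   ]]
[([194.3, 284.4], 0.82)]
[ 0.58002868 -0.03614767  0.08776963] [np.float64(283.53100983899213), np.float64(196.20586184730612)]
n 3 total dp tool [95.2  2.6 -1.8] rv [ 0.09  0.09 -0.12]
[0.03, [0.0317, 0.0009, -0.0006], [0.03, 0.03, -0.04]]
[0.03, [0.0317, 0.0009, -0.0006], [0.03, 0.03, -0.04]]
[0.03, [0.0317, 0.0009, -0.0006], [0.03, 0.03, -0.04]]
```

View pics/w16.png

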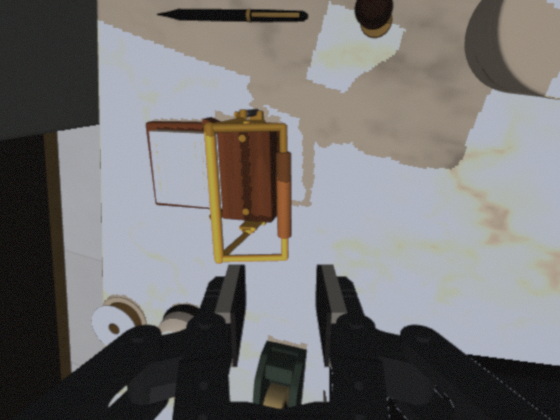

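```bash
python3 -m handwheel '[[0.03,[0.0317,0.0009,-0.0006],[0,0,0]],[0.03,[0.0317,0.0009,-0.0006],[0,0,0]],[0.03,[0.0317,0.0009,-0.0006],[0,0,0]],[0.03,[0.02,0,0],[0,0,0]],[0.03,[0.015,0,0],[0,0,0]],[0.03,[0.005,0,0],[0,0,0]],[0.03,[0,0,0],[0,0,0]],[0.03,[0,0,0],[0,0,0]]]' 40
python3 -m handwheel '[[0.005,[0,0,0],[0,0,0]],[0.005,[0,0,0],[0,0,0]],[0.005,[0,0,0],[0,0,0]],[0.005,[0,0,0],[0,0,0]],[0.005,[0,0,0],[0,0,0]]]' 40
python3 - <<'E'
from h import *
save('wrist','w17.png');o=ctrl.get_obs();print(o['tool_pos'],o['opening'],o['contact_force'])
a=np.radians(YAW); h=np.array([.4805,-.0522,.069])+.0555*np.array([np.cos(a),np.sin(a),0])-[0,0,.023]; h[2]+=.0005
print(h); arc(np.arange(2.0,.19,-.1),h)
E
```

```text
t: 24.28
tool_pos: [0.577, -0.0372, 0.0718]
tool_rot: [0.943, 1.447, -1.282]
contact_force: [0.5, 0.7, 0.7]
opening: 0.0299
t: 24.7
tool_pos: [0.5765, -0.0376, 0.0732]
tool_rot: [0.941, 1.448, -1.285]
contact_force: [-5.1, -0.0, 6.3]
opening: 0.0098
[ 0.57645534 -0.03756561  0.07322234] 0.009789655403104273 [-6.37746513 -0.81224613  6.40223104]
[ 0.53531063 -0.04347962  0.0465    ]
th 1.90 [0.005,[-0.0029,-0.0050,0.0000],[0,0,0.75]] [ 0.57   -0.038   0.0737]
th 1.80 [0.005,[-0.0025,-0.0052,-0.0000],[0,0,0.75]] [ 0.5656 -0.0387  0.0773]
th 1.70 [0.005,[-0.0020,-0.0054,0.0000],[0,0,0.75]] [ 0.5609 -0.0394  0.0805]
th 1.60 [0.005,[-0.0015,-0.0056,0.0000],[0,0,0.75]] [ 0.5558 -0.0402  0.0832]
th 1.50 [0.005,[-0.0010,-0.0057,-0.0000],[0,0,0.75]] [ 0.5505 -0.0411  0.0853]
th 1.40 [0.005,[-0.0005,-0.0057,0.0000],[0,0,0.75]] [ 0.545  -0.0419  0.0869]
th 1.30 [0.005,[0.0001,-0.0058,-0.0000],[0,0,0.75]] [ 0.5394 -0.0428  0.0879]
th 1.20 [0.005,[0.0006,-0.0057,-0.0000],[0,0,0.75]] [ 0.5338 -0.0437  0.0883]
th 1.10 [0.005,[0.0011,-0.0057,0.0000],[0,0,0.75]] [ 0.5281 -0.0446  0.0881]
th 1.00 [0.005,[0.0016,-0.0055,0.0000],[0,0,0.75]] [ 0.5224 -0.0455  0.0873]
th 0.90 [0.005,[0.0021,-0.0054,-0.0000],[0,0,0.75]] [ 0.5169 -0.0464  0.0859]
th 0.80 [0.005,[0.0026,-0.0052,0.0000],[0,0,0.75]] [ 0.5115 -0.0473  0.0839]
th 0.70 [0.005,[0.0030,-0.0049,0.0000],[0,0,0.75]] [ 0.5064 -0.0481  0.0814]
th 0.60 [0.005,[0.0035,-0.0046,0.0000],[0,0,0.75]] [ 0.5015 -0.0489  0.0784]
th 0.50 [0.005,[0.0039,-0.0043,-0.0000],[0,0,0.75]] [ 0.4969 -0.0496  0.0748]
th 0.40 [0.005,[0.0043,-0.0040,-0.0000],[0,0,0.75]] [ 0.4927 -0.0503  0.0708]
th 0.30 [0.005,[0.0046,-0.0036,0.0000],[0,0,0.75]] [ 0.4889 -0.0509  0.0664]
th 0.20 [0.005,[0.0049,-0.0032,-0.0000],[0,0,0.75]] [ 0.4856 -0.0514  0.0616]
```

View pics/w17.png

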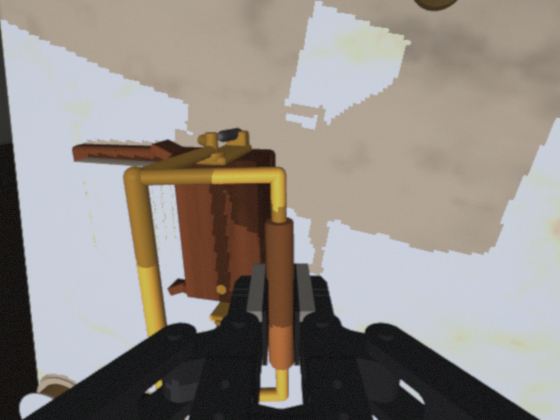

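```bash
python3 -m handwheel '[[0.005,[-0.0029,-0.0050,0],[0,0,0.75]],[0.005,[-0.0025,-0.0052,0],[0,0,0.75]],[0.005,[-0.0020,-0.0054,0],[0,0,0.75]]]'
python3 -m handwheel '[[0.005,[-0.0015,-0.0056,0],[0,0,0.75]],[0.005,[-0.0010,-0.0057,0],[0,0,0.75]]]'
```

```text
t: 25.0
tool_pos: [0.5662, -0.0394, 0.0833]
tool_rot: [0.971, 1.415, -1.248]
contact_force: [8.1, -1.0, -0.3]
opening: 0.0098
t: 25.17
tool_pos: [0.5567, -0.0412, 0.0894]
tool_rot: [0.987, 1.396, -1.228]
contact_force: [8.2, 0.1, 5.0]
opening: 0.0091
```

```bash
python3 -m handwheel '[[0.005,[-0.0005,-0.0057,0],[0,0,0.75]],[0.005,[0.0001,-0.0058,0],[0,0,0.75]],[0.005,[0.0006,-0.0057,0],[0,0,0.75]]]'
python3 -m handwheel '[[0.005,[0.0011,-0.0057,0],[0,0,0.75]],[0.005,[0.0016,-0.0055,0],[0,0,0.75]]]'
```

```text
t: 25.42
tool_pos: [0.5409, -0.044, 0.0941]
tool_rot: [1.011, 1.368, -1.198]
contact_force: [6.5, 0.5, 7.6]
opening: 0.0089
t: 25.58
tool_pos: [0.5285, -0.0462, 0.093]
tool_rot: [1.024, 1.353, -1.181]
contact_force: [1.6, -2.0, 3.3]
opening: 0.0091
```

```bash
python3 -m handwheel '[[0.005,[0.0026,-0.0054,0],[0,0,0.75]],[0.005,[0.0032,-0.0052,0],[0,0,0.75]],[0.005,[0.0036,-0.0049,0],[0,0,0.75]]]'
python3 -m handwheel '[[0.005,[0.0040,-0.0046,0],[0,0,0.75]],[0.005,[0.0043,-0.0043,0],[0,0,0.75]],[0.005,[0,0,0],[0,0,0]]]'
python3 - <<'E'
from h import *
o=ctrl.get_obs();print(o['tool_pos'],o['opening'],o['contact_force'])
save('wrist','w18.png');save('scene','s18.png');im=cv2.imread('pics/s18.png')[150:270,260:420]; cv2.imwrite('pics/s18z.png',cv2.resize(im,None,fx=5,fy=5,interpolation=2))
E
```

```text
t: 25.83
tool_pos: [0.5103, -0.0494, 0.0858]
tool_rot: [1.042, 1.331, -1.156]
contact_force: [-7.9, -2.6, 18.4]
opening: 0.0091
t: 26.08
tool_pos: [0.4967, -0.0516, 0.0752]
tool_rot: [1.051, 1.32, -1.144]
contact_force: [-12.6, -7.4, 10.7]
opening: 0.0091
[ 0.49673747 -0.05160697  0.0752428 ] 0.009077207624359937 [-12.61794668  -7.39874154  10.7060038 ]
```

View pics/s18z.png

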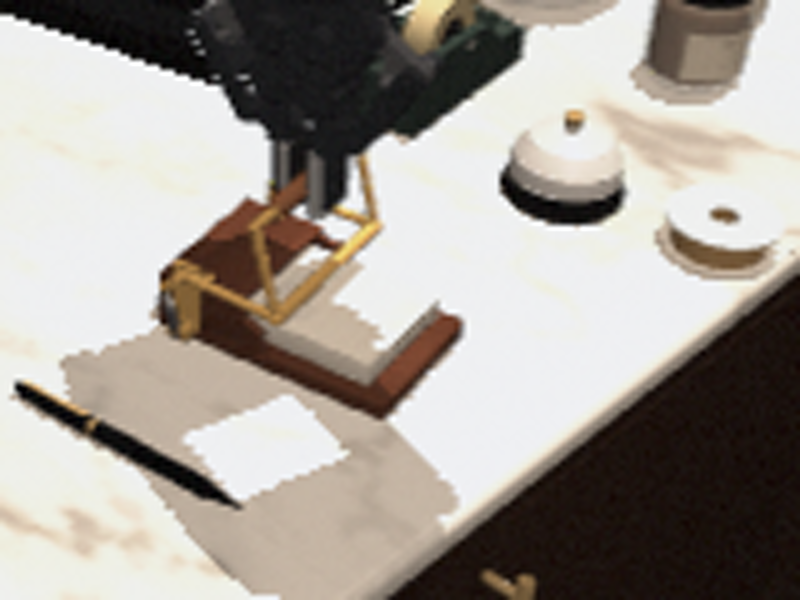

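View pics/w18.png

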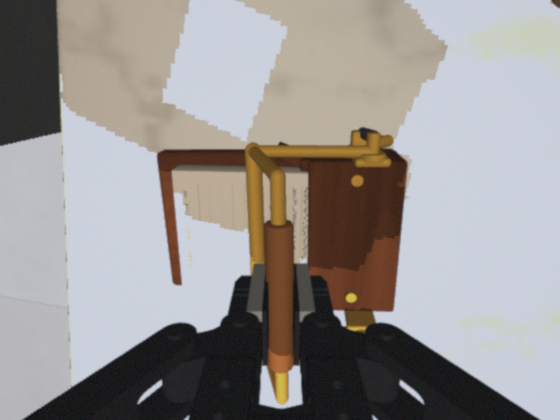

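```bash
python3 -m handwheel '[[0.005,[0.0018,-0.0026,0.0005],[0,0,0.4]],[0.005,[0.0020,-0.0024,0.0005],[0,0,0.4]],[0.005,[0,0,0],[0,0,0]]]'
python3 -m handwheel '[[0.005,[0.0022,-0.0020,0],[0,0,0.4]],[0.005,[0.0022,-0.0018,0],[0,0,0.4]],[0.005,[0,0,0],[0,0,0]]]'
```

```text
t: 26.43
tool_pos: [0.4927, -0.0524, 0.0709]
tool_rot: [1.062, 1.311, -1.131]
contact_force: [-7.2, -3.4, 6.9]
opening: 0.0092
t: 26.68
tool_pos: [0.4893, -0.0529, 0.0661]
tool_rot: [1.07, 1.3, -1.119]
contact_force: [-2.9, -4.0, 0.5]
opening: 0.0095
```

```bash
python3 -m handwheel '[[0.005,[0.0010,-0.0007,0],[0,0,0.15]],[0.005,[0,0,0],[0,0,0]]]'
python3 -m handwheel '[[0.005,[0.0010,-0.0007,0],[0,0,0.15]],[0.005,[0,0,0],[0,0,0]]]'
python3 -m handwheel '[[0.005,[0.0008,-0.0006,0],[0,0,0.15]],[0.005,[0,0,0],[0,0,0]]]'
python3 - <<'E'
from h import *
o=ctrl.get_obs();print(o['tool_pos'],o['opening'],o['contact_force'])
save('wrist','w19.png');save('scene','s19.png');im=cv2.imread('pics/s19.png')[160:250,280:380]; cv2.imwrite('pics/s19z.png',cv2.resize(im,None,fx=6,fy=6,interpolation=2))
E
```

```text
t: 26.85
tool_pos: [0.4887, -0.053, 0.0652]
tool_rot: [1.071, 1.299, -1.117]
contact_force: [-3.9, -3.2, 1.0]
opening: 0.009
t: 27.02
tool_pos: [0.4887, -0.053, 0.0651]
tool_rot: [1.073, 1.296, -1.114]
contact_force: [-4.6, -3.3, 4.6]
opening: 0.0092
t: 27.18
tool_pos: [0.4888, -0.0531, 0.0651]
tool_rot: [1.076, 1.294, -1.112]
contact_force: [-4.6, -1.6, 7.9]
opening: 0.0091
[ 0.48878354 -0.05305047  0.06508907] 0.00906391160582277 [-4.64634671 -1.64787318  7.87845003]
```

View pics/s19z.png

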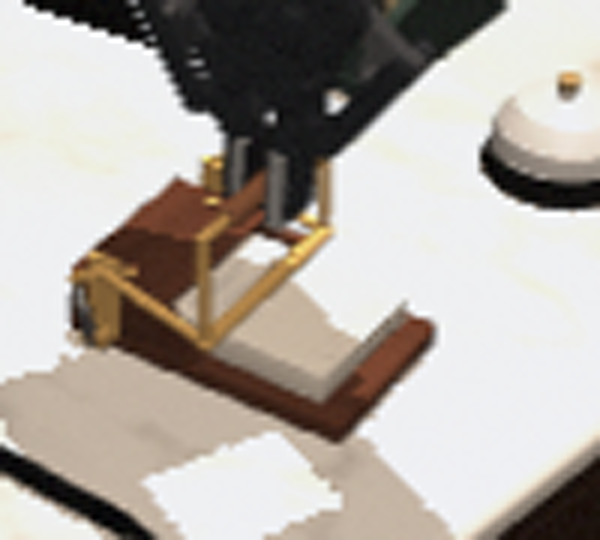

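```bash
python3 -m handwheel '[[0.005,[-0.0008,0,0],[0,0,0]],[0.005,[0,0,0],[0,0,0]],[0.03,[0,0,0],[0,0,0]],[0.03,[0,0,0],[0,0,0]],[0.03,[0,0,0],[0,0,0]],[0.03,[-0.01,0,0],[0,0,0]],[0.03,[-0.025,0,0],[0,0,0]],[0.03,[-0.035,0,0],[0,0,0]],[0.03,[-0.035,0,0],[0,0,0]],[0.03,[-0.035,0,0],[0,0,0]]]'
python3 -m handwheel '[[0.03,[-0.02,0,-0.02],[0,0,0]],[0.03,[0,0,-0.01],[0,0,0]],[0.03,[0,0,0],[0,0,0]],[0.03,[0,0,0],[0,0,0]]]'
python3 - <<'E'
from h import *
o=ctrl.get_obs();print(o['tool_pos'],o['opening'],o['contact_force'])
save('wrist','w20.png');save('scene','s20.png');im=cv2.imread('pics/s20.png')[160:250,280:380]; cv2.imwrite('pics/s20z.png',cv2.resize(im,None,fx=6,fy=6,interpolation=2))
im=cv2.imread('pics/w20.png')
print([(d['centre'],d['score']) for d in ctrl.tip_of('clip_handle','wrist')])
d=ctrl.tip_of('clip_handle','wrist'); d2=ctrl.tip_of('clip_handle','scene')
print(proj('wrist',hpos(.25,[.5353,-.0435,.0465])),proj('wrist',hpos(.0,[.5353,-.0435,.0465])))
E
```

```text
t: 28.12
tool_pos: [0.4916, -0.051, 0.2055]
tool_rot: [1.077, 1.296, -1.112]
contact_force: [-0.1, -0.4, 1.4]
opening: 0.0302
t: 28.45
tool_pos: [0.4872, -0.0212, 0.2229]
tool_rot: [1.075, 1.297, -1.112]
contact_force: [0.1, -0.9, -0.6]
opening: 0.0301
[ 0.48724124 -0.0212437   0.22286603] 0.030089443389866154 [ 0.10631013 -0.87754143 -0.61086122]
[([222.6, 280.4], 0.71)]
[np.float64(280.15352192383756), np.float64(223.90787679986354)] [np.float64(271.7750494987021), np.float64(218.1418140140877)]
```

View pics/s20z.png

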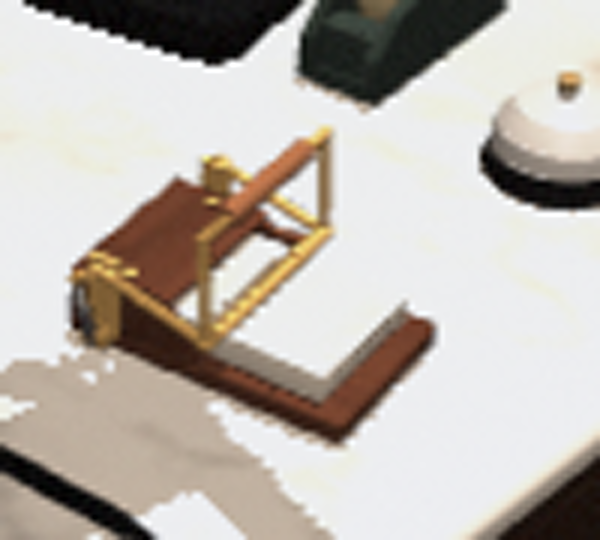

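View pics/w20.png

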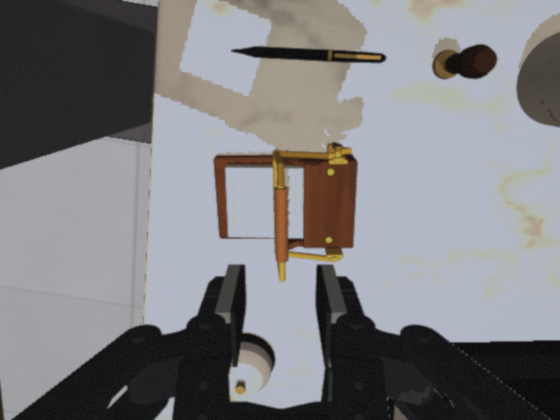

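Run:
```python
from h import *
o=ctrl.get_obs();print(o['tool_pos'])
save('wrist','w21.png')
im=cv2.imread('pics/w21.png')[145:255,205:305]; cv2.imwrite('pics/w21z.png',cv2.resize(im,None,fx=8,fy=5.4,interpolation=2))
a=np.radians(YAW); e=np.array([np.cos(a),np.sin(a)]); n=np.array([-e[1],e[0]])
for cx in (.0343,.0323):
  for y in (-.03,0,.03):
    w=np.array([.4524,-.0565])+(cx-.05)*e+y*n; u=proj('wrist',[*w,.028]); print('rear top',cx,y,(u[0]-205)*8,(u[1]-145)*5.4)
```

```text
[ 0.48708834 -0.02196334  0.22206974]
rear top 0.0343 -0.03 189.38968493965194 465.30132573683227
rear top 0.0343 0 177.97608488286687 307.4547933217655
rear top 0.0343 0.03 165.92317239938575 140.76676924921912
rear top 0.0323 -0.03 173.04835907299366 465.19171274341966
rear top 0.0323 0 161.19127873725802 307.36504022445735
rear top 0.0323 0.03 148.67014403600388 140.69930379483077
```

View pics/w21z.png

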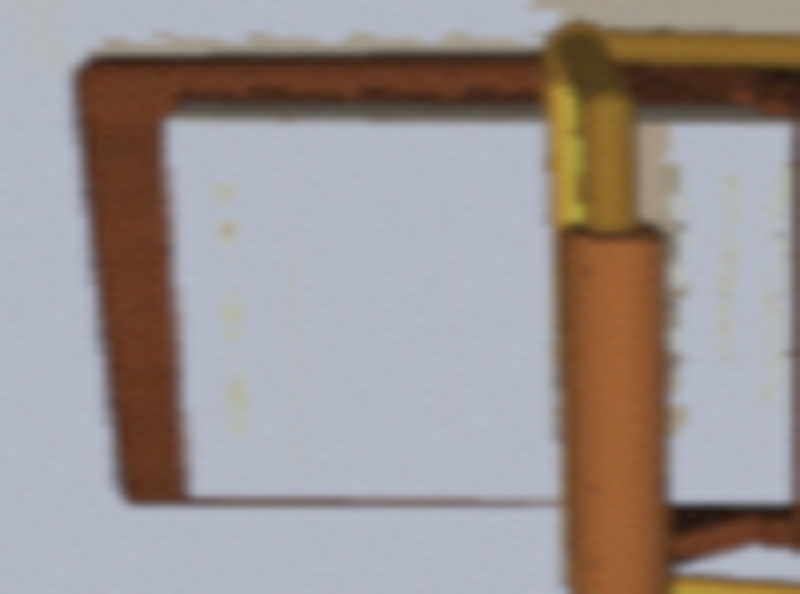

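```bash
python3 -c "
from h import *
print(ctrl.finish_job(), ctrl.get_obs()['t'])"
```

```text
the job is handed in; nothing more can be done
the job is handed in; nothing more can be done
```

I opened the clip, slid the block in against the hidden stop, brought the clip back down onto it while holding the handle, and handed the job in about 28.5 s into the 72 s allowed.

- **Clip up:** I lifted the handle to about 2.0 rad and let go. The picture afterwards showed it staying open.
- **Block in:** On the way in, the block caught on the right-hand guide at about 7 N. I backed off 2 mm, moved it about 1.5 mm sideways, and it then slid freely. It met the stop and I held it there at about 5–7 N, then released it.
- **Clip down:** I kept hold of the handle until the lip met the block, where motion stopped at about 8 N. Then I eased off and let go.

**Last checks:**
- **Clip:** the handle appears in the picture where 0.25 rad puts it, about 1 px off, so the clip is bearing on the block.
- **Block:** its rear edge is within about 0.5 mm of where it was when pressed.
- **Disagreement:** a picture taken right after I released the block put it about 2 mm further back. That view also put the stand's own front edge 2–3 mm out, so I trusted the later picture.
- **Surroundings:** I saw no sign that anything else on the counter had moved, by eye only. The tool was clear of everything at the end.
- **Forces while swinging the clip:** these reached about 24 N at the wrist, because my estimate of the hinge position was 1–2 mm off.

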